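# Demould cast door-roller wheels and cure them on domes under a swing-arm lamp

## Robot

A 6-joint arm with a two-finger parallel gripper is mounted at the origin on the work surface. World frame = base frame: x ahead of the robot, y to its left, z up, the work surface at z = 0. Lengths are in m, angles in degrees, forces in N, time in s.
With the tool pointing down it reaches from about 0.3 to 0.75 m from the base axis. Payload 8.5 kg.
Tool frame: the origin (TCP) lies midway between the tips of the shut fingers; the grasp point (between the pads) lies grasp_offset behind it (grasp_offset is the distance from the TCP to the grasp point, in m); z points along the fingers, y is the line along which they close (so a half turn about z gives the same grasp; the last joint's range is limited). The gripper opens to 85 mm and grips with 20 to 120 N. Pads are 22 mm wide; open, the fingers measure 114 mm over their backs; the gripper's body (76 mm by 85 mm) begins 54 mm behind the grasp point. The pads swing forward as they close: fully open they stand 13 mm farther back than shut.
Start: joints at [57.164, 21.807, 74.336, -0, 83.858, -12.336], TCP at [0.193, 0.515, 0.211] pointing down, gripper open.
Joint ranges: [-178.18, 178.18], [-50.72, 133.34], [12.68, 142.11], [-81.47, 261.47], [9.98, 163.14], [-165.26, 165.26]. Speed limits (degrees/s): [136.94, 136.94, 180, 180, 180, 180].

## Interface

Orientations are given as a 3x3 rotation matrix whose columns are the frame's x, y, z axes.
In Python, from rig import observe, get_image, camera_params, close_job, grasp_offset gives the robot as it stands.
- The arm moves only by the shell command python3 -m handwheel 'ROWS' [OPENING] [FORCE]. ROWS is JSON, a list of rows, each a list of 2 entries, a list of its own where there are three numbers: the shift along the tool's x, y, z as a fraction of full scale, then the turn, a rotation vector about the tool's x, y, z as a fraction of full scale. In form: [[[dx, dy, dz], [ax, ay, az]], ...]. A call has 1 to 10 rows; each row is the pose to reach, as a shift and turn from the pose commanded when the call began, along the tool's axes at that moment, turning the shorter way round; what a row does not reach only later rows make up. Full scale, the value 1, is 0.5 m for a shift and pi rad for a turn. A row lasts 1/10 s, in which the tool goes at most 50 mm and 8.59 degrees, less where a joint would pass 70% of its speed; a pose out of reach is approached as far as the arm can. A call with a number of a shift or a turn outside -1 to 1 is refused whole. A call with a gripper value outside its range is refused whole. OPENING is the opening, from 0 (shut) to 1 (fully open), set as the call begins (- or left out, the last holds). The fingers move at their own pace and stop on an object; FORCE is the grip in N (left out, the last holds). Time passes only in rows, so rows that repeat a pose let the fingers close. It gives the time, the measured TCP pose, the force, the opening and the grip force at its end, in the units of the state.
- observe(): the state, without advancing time (a new reading comes with each control period).
- get_image(name): name is "scene" or "top" or "wrist"; returns (picture, depth): 400x640x3 uint8, red, green, blue; 400x640 float32, m along the optical axis (not along the pixel's ray), 0 where there is no reading.
- camera_params(name): a dict with "K" (3x3 intrinsics, pixels), "R" (3x3) and "t" (3): a world point X has camera coordinates R X + t. Camera axes: x right, y down, z forward; pixel columns grow to the right and rows downward; lengths in m; the calibration is good to about 2 mm. A picture is of the moment at which its call begins: read the wrist's pose just before it. camera_params takes no time and is no camera call; for the wrist camera it gives the pose at the moment of the call.
- close_job(): hands the job in; it is judged then, once.
The state is a dict: "time_s": time; "q": joint angles; "qvel": joint speeds; "joint_efforts": joint torques, N m; "position": TCP position; "tool_rot": TCP orientation; "ft_force": force on the tool from outside, world axes, zero at the start; "wrist_torque": the same for the moment, N m; "grip_width": finger opening in m; "gripper_force": force on a finger pad.
Only numpy, scipy, OpenCV 4.12 (cv2) and the standard library are available. Lean on these libraries where they do the work, as an engineer would, in place of code of your own. Each camera call takes 0.05 s, during which the arm holds its last target. There are 200 camera calls.

## Task

Swing the curing lamp off the mould and leave it about midway, clear of both the mould and the blue curing stand. Lift every orange roller wheel out of the mould and balance each one centred and lying level on a white dome of its own; once they are all balanced and let go, swing the lamp over so that its head is above the middle of the curing stand, with every wheel still balanced. Leave the spanner, awl, funnel and padlock where they are.

Things in the scene. Friction and masses are not known exactly. Their poses are not given: they have to be found in the camera images.
- lamp_handle (a point): Top centre of the red upright grip on the head of the swing-arm curing lamp. The grip is a vertical cylinder 24 mm across and 40 mm tall, its top 190 mm above the counter, standing in the middle of the round black lamp head (110 mm across at its lower rim, underside 113 mm and top 150 mm above the counter). The head's middle is straight below this point.
- lamp_hinge (a point): Point on the vertical hinge axis of the lamp arm, at the steel post (round foot 100 mm across), 130 mm above the counter. The grip is 240 mm from this axis; between them runs a level aluminium bar 24 mm wide, 122 to 138 mm above the counter. The top of the post is 165 mm up.
- lamp_arm (a joint): Angle of the lamp arm about its vertical hinge, rad, stops at -1.35 and 1.35: 0 points the arm midway between mould and curing stand, towards the robot; about -1 is over the mould (its start), about +1 is over the curing stand. Growing values turn anticlockwise seen from above. A friction hinge: it stays where it is left and needs about 1 to 3 N at the grip.
- mould: Fixed open aluminium mould block, 170 x 170 x 40 mm; origin at the centre of its underside, z up. Four round cavities, 48 mm wide and 9 mm deep, at x, y = +-38 mm in its frame; empty ones are seen as round recesses.
- stand: Fixed blue curing stand, 176 x 176 mm and 55 mm high; origin at the centre of its underside, z up. Four white domes stand 11 mm out of its top at x, y = +-38 mm in its frame.
- dome1 (a point): Crown (highest point) of a white dome on the curing stand, 66 mm above the counter. The dome is part of a ball of 48 mm radius, about 61 mm across where it leaves the block. A wheel set on it touches it only at one point and balances if centred; set off-centre it tips.
- dome2 (a point): Crown (highest point) of a white dome on the curing stand, 66 mm above the counter. The dome is part of a ball of 48 mm radius, about 61 mm across where it leaves the block. A wheel set on it touches it only at one point and balances if centred; set off-centre it tips.
- dome3 (a point): Crown (highest point) of a white dome on the curing stand, 66 mm above the counter. The dome is part of a ball of 48 mm radius, about 61 mm across where it leaves the block. A wheel set on it touches it only at one point and balances if centred; set off-centre it tips.
- dome4 (a point): Crown (highest point) of a white dome on the curing stand, 66 mm above the counter. The dome is part of a ball of 48 mm radius, about 61 mm across where it leaves the block. A wheel set on it touches it only at one point and balances if centred; set off-centre it tips.
- wheel1: Orange cast door-roller wheel, a disc 44 mm across and 20 mm thick with a small brass bush on both faces (either face may be up), about 45 g; origin at the middle of its thickness, z along its axis. It starts in a mould cavity, its lower 9 mm sunk and 11 mm standing out. May be absent (3 or 4 are there).
- wheel2: Orange cast door-roller wheel, a disc 44 mm across and 20 mm thick with a small brass bush on both faces (either face may be up), about 45 g; origin at the middle of its thickness, z along its axis. It starts in a mould cavity, its lower 9 mm sunk and 11 mm standing out. May be absent (3 or 4 are there).
- wheel3: Orange cast door-roller wheel, a disc 44 mm across and 20 mm thick with a small brass bush on both faces (either face may be up), about 45 g; origin at the middle of its thickness, z along its axis. It starts in a mould cavity, its lower 9 mm sunk and 11 mm standing out. May be absent (3 or 4 are there).
- wheel4: Orange cast door-roller wheel, a disc 44 mm across and 20 mm thick with a small brass bush on both faces (either face may be up), about 45 g; origin at the middle of its thickness, z along its axis. It starts in a mould cavity, its lower 9 mm sunk and 11 mm standing out. May be absent (3 or 4 are there).
- spanner: Bystander: chrome spanner lying on the counter, about 180 mm long. Leave alone.
- awl: Bystander: awl with a wooden handle, 160 mm long, lying on the counter. Leave alone.
- funnel: Bystander: green plastic funnel standing mouth down, 100 mm across and 100 mm tall; origin at the centre of its foot. Leave alone.
- padlock: Bystander: small steel padlock lying flat with its key in it, body 40 x 45 x 18 mm. Leave alone.
Things that resemble listed ones, but are neither listed nor needed, are in the scene too. What is shaped like the wheel3 but grey is not meant. Leave any grey look-alike of the wheel4 alone.

How it is judged (in metres and radians):
On the way, in this order (a step that is already met when the one before it is completed fails the run):
1. the lamp is clear of the mould and of the curing stand (horizontal distance between lamp_handle and mould above 0.13 m and horizontal distance between lamp_handle and stand above 0.13 m), for 0.2 s.
2. every wheel is balanced on a dome and let go while the lamp is still clear of the stand (((horizontal distance between wheel1 and dome1 below 0.011 m and height (world z) of wheel1 between 0.07 and 0.082 m and angle between the z axis of wheel1 and the z axis of stand, either way round below 0.32 rad) or (horizontal distance between wheel1 and dome2 below 0.011 m and height (world z) of wheel1 between 0.07 and 0.082 m and angle between the z axis of wheel1 and the z axis of stand, either way round below 0.32 rad) or (horizontal distance between wheel1 and dome3 below 0.011 m and height (world z) of wheel1 between 0.07 and 0.082 m and angle between the z axis of wheel1 and the z axis of stand, either way round below 0.32 rad) or (horizontal distance between wheel1 and dome4 below 0.011 m and height (world z) of wheel1 between 0.07 and 0.082 m and angle between the z axis of wheel1 and the z axis of stand, either way round below 0.32 rad)) and ((horizontal distance between wheel2 and dome1 below 0.011 m and height (world z) of wheel2 between 0.07 and 0.082 m and angle between the z axis of wheel2 and the z axis of stand, either way round below 0.32 rad) or (horizontal distance between wheel2 and dome2 below 0.011 m and height (world z) of wheel2 between 0.07 and 0.082 m and angle between the z axis of wheel2 and the z axis of stand, either way round below 0.32 rad) or (horizontal distance between wheel2 and dome3 below 0.011 m and height (world z) of wheel2 between 0.07 and 0.082 m and angle between the z axis of wheel2 and the z axis of stand, either way round below 0.32 rad) or (horizontal distance between wheel2 and dome4 below 0.011 m and height (world z) of wheel2 between 0.07 and 0.082 m and angle between the z axis of wheel2 and the z axis of stand, either way round below 0.32 rad)) and ((horizontal distance between wheel3 and dome1 below 0.011 m and height (world z) of wheel3 between 0.07 and 0.082 m and angle between the z axis of wheel3 and the z axis of stand, either way round below 0.32 rad) or (horizontal distance between wheel3 and dome2 below 0.011 m and height (world z) of wheel3 between 0.07 and 0.082 m and angle between the z axis of wheel3 and the z axis of stand, either way round below 0.32 rad) or (horizontal distance between wheel3 and dome3 below 0.011 m and height (world z) of wheel3 between 0.07 and 0.082 m and angle between the z axis of wheel3 and the z axis of stand, either way round below 0.32 rad) or (horizontal distance between wheel3 and dome4 below 0.011 m and height (world z) of wheel3 between 0.07 and 0.082 m and angle between the z axis of wheel3 and the z axis of stand, either way round below 0.32 rad)) and ((horizontal distance between wheel4 and dome1 below 0.011 m and height (world z) of wheel4 between 0.07 and 0.082 m and angle between the z axis of wheel4 and the z axis of stand, either way round below 0.32 rad) or (horizontal distance between wheel4 and dome2 below 0.011 m and height (world z) of wheel4 between 0.07 and 0.082 m and angle between the z axis of wheel4 and the z axis of stand, either way round below 0.32 rad) or (horizontal distance between wheel4 and dome3 below 0.011 m and height (world z) of wheel4 between 0.07 and 0.082 m and angle between the z axis of wheel4 and the z axis of stand, either way round below 0.32 rad) or (horizontal distance between wheel4 and dome4 below 0.011 m and height (world z) of wheel4 between 0.07 and 0.082 m and angle between the z axis of wheel4 and the z axis of stand, either way round below 0.32 rad)) and contact force between each of wheel1, wheel2, wheel3, wheel4 and the fingers below 0.05 N and horizontal distance between lamp_handle and stand above 0.13 m), for 0.3 s.
At the end, for the whole second after the job is handed in: Every wheel present rests on a dome, its middle within 11 mm of the crown seen from above and within about 18 degrees of level, not moving; the middle of the lamp head is within 35 mm of the middle of the curing stand seen from above, the arm at rest (((horizontal distance between wheel1 and dome1 below 0.011 m and height (world z) of wheel1 between 0.07 and 0.082 m and angle between the z axis of wheel1 and the z axis of stand, either way round below 0.32 rad) or (horizontal distance between wheel1 and dome2 below 0.011 m and height (world z) of wheel1 between 0.07 and 0.082 m and angle between the z axis of wheel1 and the z axis of stand, either way round below 0.32 rad) or (horizontal distance between wheel1 and dome3 below 0.011 m and height (world z) of wheel1 between 0.07 and 0.082 m and angle between the z axis of wheel1 and the z axis of stand, either way round below 0.32 rad) or (horizontal distance between wheel1 and dome4 below 0.011 m and height (world z) of wheel1 between 0.07 and 0.082 m and angle between the z axis of wheel1 and the z axis of stand, either way round below 0.32 rad)) and ((horizontal distance between wheel2 and dome1 below 0.011 m and height (world z) of wheel2 between 0.07 and 0.082 m and angle between the z axis of wheel2 and the z axis of stand, either way round below 0.32 rad) or (horizontal distance between wheel2 and dome2 below 0.011 m and height (world z) of wheel2 between 0.07 and 0.082 m and angle between the z axis of wheel2 and the z axis of stand, either way round below 0.32 rad) or (horizontal distance between wheel2 and dome3 below 0.011 m and height (world z) of wheel2 between 0.07 and 0.082 m and angle between the z axis of wheel2 and the z axis of stand, either way round below 0.32 rad) or (horizontal distance between wheel2 and dome4 below 0.011 m and height (world z) of wheel2 between 0.07 and 0.082 m and angle between the z axis of wheel2 and the z axis of stand, either way round below 0.32 rad)) and ((horizontal distance between wheel3 and dome1 below 0.011 m and height (world z) of wheel3 between 0.07 and 0.082 m and angle between the z axis of wheel3 and the z axis of stand, either way round below 0.32 rad) or (horizontal distance between wheel3 and dome2 below 0.011 m and height (world z) of wheel3 between 0.07 and 0.082 m and angle between the z axis of wheel3 and the z axis of stand, either way round below 0.32 rad) or (horizontal distance between wheel3 and dome3 below 0.011 m and height (world z) of wheel3 between 0.07 and 0.082 m and angle between the z axis of wheel3 and the z axis of stand, either way round below 0.32 rad) or (horizontal distance between wheel3 and dome4 below 0.011 m and height (world z) of wheel3 between 0.07 and 0.082 m and angle between the z axis of wheel3 and the z axis of stand, either way round below 0.32 rad)) and ((horizontal distance between wheel4 and dome1 below 0.011 m and height (world z) of wheel4 between 0.07 and 0.082 m and angle between the z axis of wheel4 and the z axis of stand, either way round below 0.32 rad) or (horizontal distance between wheel4 and dome2 below 0.011 m and height (world z) of wheel4 between 0.07 and 0.082 m and angle between the z axis of wheel4 and the z axis of stand, either way round below 0.32 rad) or (horizontal distance between wheel4 and dome3 below 0.011 m and height (world z) of wheel4 between 0.07 and 0.082 m and angle between the z axis of wheel4 and the z axis of stand, either way round below 0.32 rad) or (horizontal distance between wheel4 and dome4 below 0.011 m and height (world z) of wheel4 between 0.07 and 0.082 m and angle between the z axis of wheel4 and the z axis of stand, either way round below 0.32 rad)) and linear speed of each of wheel1, wheel2, wheel3, wheel4 below 0.03 m/s and horizontal distance between lamp_handle and stand below 0.035 m and velocity of joint lamp_arm between -0.05 and 0.05 rad/s); the robot touches nothing.
It fails at once if the spanner was moved more than 4 cm (distance of spanner from where it was at the start of the episode above 0.04 m).
It fails at once if the awl was moved more than 4 cm (distance of awl from where it was at the start of the episode above 0.04 m).
It fails at once if the funnel was moved more than 4 cm (distance of funnel from where it was at the start of the episode above 0.04 m).
It fails at once if the padlock was moved more than 4 cm (distance of padlock from where it was at the start of the episode above 0.04 m).
Of wheel1, wheel2, wheel3, wheel4 only 3 to 4 are there at a start; the rules pass over those that are not, and their reading is None.
At some moment in a run one of wheel1, wheel2, wheel3, wheel4 may be knocked a few centimetres aside while the robot is not near it.
Once in a run the grip may slacken for a moment while it holds something.
It also fails if it takes over 210 s, if anything falls off the work surface, if the arm or the gripper's body presses on something with over 40 N, if the wrist force passes 120 N, or if a joint passes its speed limit or range.

## Working session

There is one attempt and no reset: what is moved stays moved. The work goes in short steps, Python scripts to look and compute and a shell command to move; the robot and the scene stay as the last step left them, time stands still between calls to the robot, and variables do not carry over. Pictures are saved under pics/ and viewed, at most 14 in all, crops included, and the job is handed in when it is done.

```bash
ls; mkdir -p pics; cat > h.py <<'E'
import numpy as np, cv2
from rig import *
def save(n,name):
    im,d=get_image(n); cv2.imwrite(f'pics/{name}.png',im[:,:,::-1]); np.save(f'pics/{name}_d.npy',d); return im,d
def world(n,d,P=None):
    c=P or camera_params(n); K=np.array(c['K']);R=np.array(c['R']);t=np.array(c['t'])
    v,u=np.mgrid[:d.shape[0],:d.shape[1]]
    X=np.stack([(u-K[0,2])/K[0,0]*d,(v-K[1,2])/K[1,1]*d,d],-1)
    return (X-t)@R
E
python3 - <<'E'
from h import *
o=observe();print(o['time_s'],o['position'],o['tool_rot'],o['grip_width'],grasp_offset)
save('top','top0');save('scene','scene0')
for n in('top','scene'):print(camera_params(n))
E
```

```text
pics
0.0 [0.19241935 0.51488746 0.21000132] [[-9.36676041e-01  3.50196169e-01 -7.98084025e-04]
 [ 3.50196936e-01  9.36675282e-01 -1.23375768e-03]
 [ 3.15488365e-04 -1.43511784e-03 -9.99998920e-01]] 0.08546421597702021 0.0187
{'K': array([[509.00584162,   0.        , 313.3254274 ],
       [  0.        , 509.00584162, 198.44386645],
       [  0.        ,   0.        ,   1.        ]]), 'R': array([[ 0.00840304, -0.99985546, -0.01478007],
       [-0.98656683, -0.00587812, -0.16325235],
       [ 0.16314188,  0.01595334, -0.98647363]]), 't': array([0.01529829, 0.53665816, 1.58489332])}
{'K': array([[486.82487441,   0.        , 321.61461241],
       [  0.        , 486.82487441, 208.66027808],
       [  0.        ,   0.        ,   1.        ]]), 'R': array([[ 0.28611713,  0.95803136,  0.0176893 ],
       [ 0.57922734, -0.15822173, -0.79966341],
       [-0.76330379,  0.23904352, -0.6001879 ]]), 't': array([-0.15409926, -0.21011208,  1.83693273])}
```

View pics/top0.png

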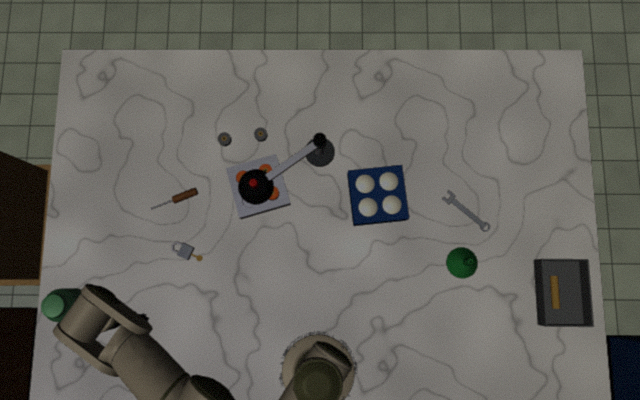

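View pics/scene0.png

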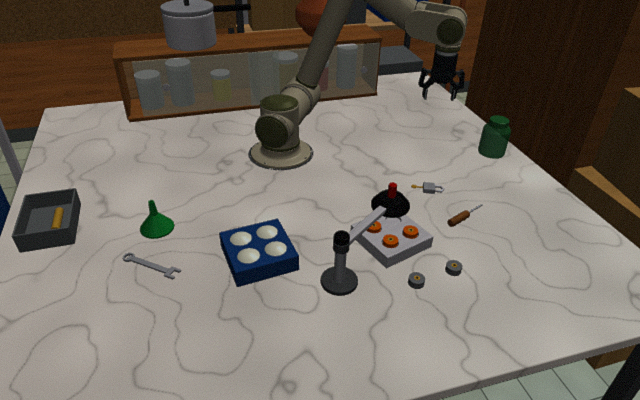

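The top view shows the mould at (259,186) under the lamp head, with the red grip at (253,183). The hinge post top is at (320,140) and its foot at (320,152). The stand is at (378,195) with four white domes. Possible mix-ups for the wheels are the grey discs at (225,139) and (261,134), which I'll ignore; only the orange discs in the mould at (242,178), (265,168) and (274,193) count, plus maybe one hidden under the lamp.

```bash
cat >> h.py <<'E'
def masks(im):
    h=cv2.cvtColor(im,cv2.COLOR_RGB2HSV);H,S,V=[h[...,i].astype(int) for i in range(3)]
    return dict(red=((H<4)|(H>174))&(S>150)&(V>60), orange=(H>=4)&(H<16)&(S>140)&(V>80), blue=(H>100)&(H<125)&(S>130)&(V>40), white=(S<60)&(V>110))
def rect(pts):
    r=cv2.minAreaRect(pts.astype(np.float32)*1000); return np.round(np.array(r[0]),1),np.round(r[1],1),round(r[2],1)
E
python3 - <<'E'
from h import *
im=cv2.imread('pics/top0.png')[:,:,::-1].copy();d=np.load('pics/top0_d.npy')
W=world('top',d);m=masks(im)
def comps(mask,zmin,zmax,lab,box,mn=6):
    a=mask&(W[...,2]>zmin)&(W[...,2]<zmax)&(d>0)
    b=np.zeros_like(a);b[box[1]:box[3],box[0]:box[2]]=1;a&=b
    n,l,s,c=cv2.connectedComponentsWithStats(a.astype(np.uint8))
    for i in range(1,n):
        if s[i,4]>=mn:
            p=W[l==i];print(lab,s[i,4],c[i].round(1),p.mean(0).round(4),((p.min(0)+p.max(0))/2).round(4),np.ptp(p,axis=0).round(3))
B=(200,110,430,240)
comps(m['red'],.15,.25,'red',B,3);comps(m['orange'],.03,.1,'orange',B)
comps(m['white'],.055,.08,'dome',(340,160,415,230),60)
a=(W[...,2]>.045)&(W[...,2]<.075);a[:, :340]=0;a[:,415:]=0;a[:160]=0;a[230:]=0
print('stand',rect(W[a][:,:2]))
comps(np.ones_like(a),.155,.18,'post',(300,120,340,170))
a=(W[...,2]>.03)&(W[...,2]<.048);a[:, :215]=0;a[:,300:]=0;a[:145]=0;a[225:]=0
print('mould',rect(W[a][:,:2]))
print(W[350-200,120],W[300,400])
for n,(u,v) in dict(table=(450,150)).items():print(n,W[v,u])
E
```

```text
red 43 [252.4 182.1] [0.5598 0.1956 0.1902] [0.5602 0.1958 0.1911] [0.02  0.021 0.012]
orange 54 [265.3 167.1] [0.6368 0.1747 0.0513] [0.6359 0.1752 0.0511] [0.025 0.039 0.015]
orange 46 [239.5 175. ] [0.6104 0.2574 0.0516] [0.6067 0.2556 0.0518] [0.036 0.026 0.017]
orange 55 [274.6 193.3] [0.5515 0.1429 0.0505] [0.5541 0.1442 0.0522] [0.038 0.025 0.017]
dome 180 [387.5 181.5] [ 0.5895 -0.2163  0.062 ] [ 0.5904 -0.2169  0.0634] [0.05  0.047 0.017]
dome 184 [363.6 184. ] [ 0.5811 -0.1405  0.0621] [ 0.5821 -0.1403  0.064 ] [0.053 0.048 0.018]
dome 188 [390.5 204.9] [ 0.5144 -0.2244  0.062 ] [ 0.5147 -0.225   0.0637] [0.051 0.048 0.017]
dome 183 [366.5 207.4] [ 0.5058 -0.149   0.0624] [ 0.5077 -0.1491  0.064 ] [0.052 0.048 0.018]
stand (array([ 550.9, -186.9]), array([177.1, 177. ]), 6.6)
post 130 [319.4 138.8] [6.995e-01 3.000e-04 1.642e-01] [6.996e-01 1.000e-04 1.650e-01] [0.036 0.039 0.018]
mould (array([580. , 200.3]), array([172.5, 171. ]), 17.0)
[0.70469503 0.67056771 0.00111757] [ 0.21872467 -0.2575646   0.00386312]
table [ 0.70872093 -0.43241226  0.00461549]
```

```bash
cat >> h.py <<'E'
def plan(*poses):
    """poses: (x,y,z,yaw deg of tool y, mod 180) world TCP -> rows in tool axes / full scale"""
    o=observe();p=np.array(o['position']);R0=np.array(o['tool_rot']);y0=np.degrees(np.arctan2(R0[1,1],R0[0,1]))
    a=np.radians(y0);R=np.array([[-np.sin(a),np.cos(a),0],[np.cos(a),np.sin(a),0],[0,0,-1]])
    if R[:,0]@R0[:,0]<0:R[:,0]*=-1
    tx=np.degrees(np.arctan2(R0[1,2],-R0[2,2])),np.degrees(np.arctan2(R0[0,2],-R0[2,2]))
    print('now',p.round(4),'yaw',round(y0,2),'tilt',np.round(tx,2),'q6',round(o['q'][5],1),'t',o['time_s'],'w',round(o['grip_width'],4))
    for x in poses:
        s=R.T@(np.array(x[:3])-p)/.5; dy=(x[3]-y0+90)%180-90
        print([list(s.round(3)),[0,0,round(-dy/180,3)]])
E
python3 - <<'E'
from h import *
plan((.560,.196,.25,35.6),(.560,.196,.160,35.6))
E
```

```text
now [0.1925 0.5149 0.2101] yaw 69.5 tilt [-0.06 -0.04] q6 -12.3 t 0.1 w 0.0856
[[np.float64(-0.912), np.float64(-0.34), np.float64(-0.08)], [0, 0, np.float64(0.188)]]
[[np.float64(-0.912), np.float64(-0.34), np.float64(0.1)], [0, 0, np.float64(0.188)]]
```

```bash
sed -i 's/list(s.round(3))/[float(v) for v in s.round(3)]/; s/round(-dy\/180,3)/float(round(-dy\/180,3))/' h.py
python3 -m handwheel '[[[0,0,-0.08],[0,0,0]],[[-0.1,-0.037,-0.08],[0,0,0.03]],[[-0.2,-0.075,-0.08],[0,0,0.06]],[[-0.3,-0.11,-0.08],[0,0,0.1]],[[-0.4,-0.15,-0.08],[0,0,0.13]],[[-0.5,-0.19,-0.08],[0,0,0.16]],[[-0.6,-0.225,-0.08],[0,0,0.188]],[[-0.7,-0.26,-0.08],[0,0,0.188]],[[-0.75,-0.28,-0.08],[0,0,0.188]],[[-0.75,-0.28,-0.08],[0,0,0.188]]]' 0.55
python3 - <<'E'
from h import *
plan((.560,.196,.25,35.6),(.560,.196,.160,35.6))
c=camera_params('wrist');save('wrist','w0')
E
```

```text
time_s: 1.1
position: [0.4984, 0.2487, 0.2494]
tool_rot: [[-0.578, 0.816, -0.001], [0.816, 0.578, -0.001], [-0.001, -0.001, -1.0]]
ft_force: [-1.2, 0.5, 0.1]
grip_width: 0.0471
gripper_force: 0.0
now [0.4984 0.2487 0.2494] yaw 35.32 tilt [-0.08 -0.05] q6 -20.9 t 1.1 w 0.0471
[[-0.157, 0.04, -0.001], [0, 0, -0.002]]
[[-0.157, 0.04, 0.179], [0, 0, -0.002]]
```

View pics/w0.png

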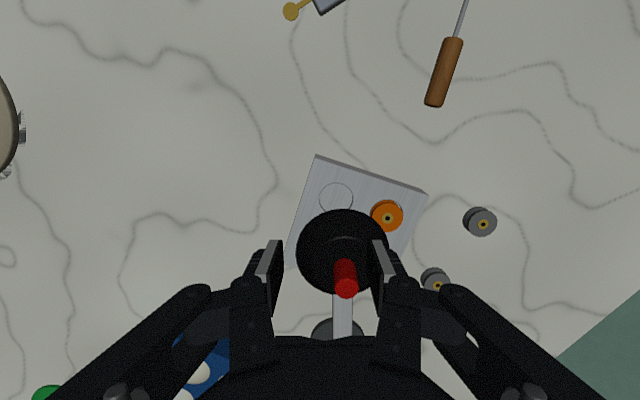

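The wrist view shows the red grip at (346,278) lined up between the fingers and an orange wheel at (387,217). The cavity at (337,197) is empty, so there are three wheels. The grey discs at (480,221) and (435,280) are look-alikes.

```bash

python3 -m handwheel '[[[-0.08,0.02,0],[0,0,0]],[[-0.157,0.04,0],[0,0,0]],[[-0.157,0.04,0],[0,0,0]],[[-0.157,0.04,0.05],[0,0,0]],[[-0.157,0.04,0.1],[0,0,0]],[[-0.157,0.04,0.15],[0,0,0]],[[-0.157,0.04,0.178],[0,0,0]],[[-0.157,0.04,0.178],[0,0,0]]]'
python3 - <<'E'
from h import *
H=np.array([.6996,.0]);P=[]
for th in (-.85,-.75,-.65,-.55,-.45,-.35,-.25,-.15,-.05,0.0):
    P.append((H[0]-.2405*np.cos(th),-.2405*np.sin(th),.160,90+np.degrees(th)))
plan(*P)
E
```

```text
time_s: 1.95
position: [0.5549, 0.2016, 0.1598]
tool_rot: [[-0.584, 0.812, -0.005], [0.812, 0.584, -0.0], [0.002, -0.004, -1.0]]
ft_force: [0.2, 0.1, 0.3]
grip_width: 0.0465
gripper_force: 0.0
now [0.5549 0.2016 0.1598] yaw 35.74 tilt [-0.02 -0.26] q6 -27.3 t 1.95 w 0.0465
[[-0.017, -0.047, -0.0], [0, 0, -0.031]]
[[-0.025, -0.095, -0.0], [0, 0, -0.063]]
[[-0.036, -0.141, -0.0], [0, 0, -0.095]]
[[-0.053, -0.187, -0.0], [0, 0, -0.126]]
[[-0.073, -0.23, -0.0], [0, 0, -0.158]]
[[-0.098, -0.271, -0.0], [0, 0, -0.19]]
[[-0.127, -0.309, -0.0], [0, 0, -0.222]]
[[-0.16, -0.345, -0.0], [0, 0, -0.254]]
[[-0.196, -0.377, -0.0], [0, 0, -0.286]]
[[-0.215, -0.391, -0.0], [0, 0, -0.301]]
```

```bash

python3 -m handwheel '[[[-0.002,-0.048,0],[0,0,-0.03]],[[-0.01,-0.095,0],[0,0,-0.063]],[[-0.021,-0.142,0],[0,0,-0.095]],[[-0.038,-0.188,0],[0,0,-0.126]],[[-0.058,-0.231,0],[0,0,-0.158]],[[-0.083,-0.272,0],[0,0,-0.19]],[[-0.112,-0.311,0],[0,0,-0.222]],[[-0.145,-0.346,0],[0,0,-0.254]],[[-0.18,-0.378,0],[0,0,-0.286]],[[-0.2,-0.393,0],[0,0,-0.301]]]'
python3 -m handwheel '[[[0,0,0],[0,0,0]],[[0,0,0],[0,0,0]],[[0,0,0],[0,0,0]]]'
python3 - <<'E'
from h import *
im,d=save('top','top1');W=world('top',d);m=masks(im)['red']&(W[...,2]>.14);m[:,:200]=0;m[:,440:]=0;m[:100]=0;m[250:]=0
print(W[m].mean(0),m.sum());plan()
E
```

```text
time_s: 2.95
position: [0.455, 0.0045, 0.1627]
tool_rot: [[-1.0, -0.001, 0.001], [-0.001, 1.0, 0.0], [-0.001, 0.0, -1.0]]
ft_force: [-1.8, 2.8, -0.1]
grip_width: 0.0472
gripper_force: 1.0
time_s: 3.25
position: [0.4556, 0.0056, 0.162]
tool_rot: [[-1.0, 0.003, 0.001], [0.003, 1.0, -0.0], [-0.001, -0.0, -1.0]]
ft_force: [-0.1, 0.1, 0.2]
grip_width: 0.047
gripper_force: 0.0
[nan nan nan] 0
now [0.4556 0.0056 0.1619] yaw 89.86 tilt [-0.    0.03] q6 -104.1 t 3.3 w 0.047<stdin>:3: RuntimeWarning: Mean of empty slice.
  ret = um.true_divide(
```

```bash

python3 -m handwheel '[[[0,0,-0.1],[0,0,0]],[[0,0,-0.2],[0,0,0]],[[0,0,-0.28],[0,0,0]],[[-0.08,0.1,-0.28],[0,0,0]],[[-0.16,0.19,-0.28],[0,0,0]],[[-0.24,0.28,-0.28],[0,0,0]],[[-0.32,0.39,-0.28],[0,0,0]],[[-0.32,0.39,-0.28],[0,0,0]],[[-0.32,0.39,-0.28],[0,0,0]],[[-0.32,0.39,-0.28],[0,0,0]]]' 1
python3 - <<'E'
from h import *
im,d=save('top','top2');W=world('top',d);m=masks(im)['red']&(W[...,2]>.14);m[:,:200]=0;m[:,440:]=0;m[:100]=0;m[250:]=0
print(W[m].mean(0) if m.any() else None,m.sum());plan()
c=camera_params('wrist');print(np.array(c['R']).round(3), (-np.array(c['R']).T@c['t']).round(3),np.array(c['K']).round(1)[:2]);save('wrist','w1')
E
```

```text
time_s: 4.3
position: [0.616, 0.2007, 0.3004]
tool_rot: [[-1.0, 0.001, -0.002], [0.001, 1.0, -0.0], [0.002, -0.0, -1.0]]
ft_force: [-0.3, -0.5, -0.9]
grip_width: 0.0856
gripper_force: 0.0
[0.46057537 0.01555551 0.18865755] 49
now [0.6157 0.1997 0.3014] yaw 89.87 tilt [-0.02 -0.03] q6 -82.4 t 4.35 w 0.0851
[[ 0.002  1.    -0.   ]
 [ 0.954 -0.002  0.298]
 [ 0.298 -0.001 -0.954]] [0.54  0.199 0.464] [[277.7   0.  324.7]
 [  0.  277.7 199. ]]
```

View pics/w1.png

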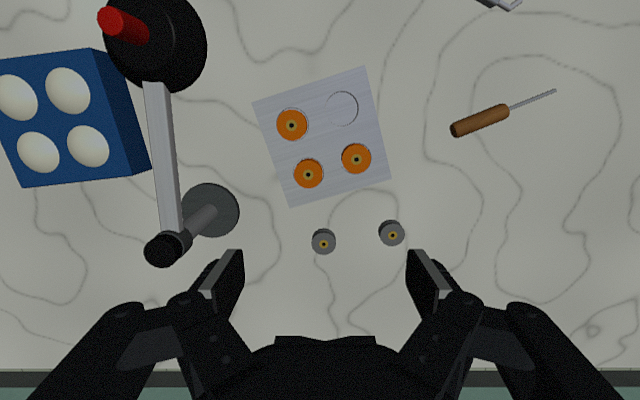

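The wrist view shows orange wheels at (291,124), (308,173) and (356,157), with the empty cavity at (342,107). The grey look-alikes are at (323,242) and (391,233). The lamp is midway at (0.461, 0.016).

```bash
cat >> h.py <<'E'
def blobs(im,mask,z,P,mn=80):
    K=np.array(P['K']);R=np.array(P['R']);C=-R.T@P['t']
    n,l,s,c=cv2.connectedComponentsWithStats(cv2.morphologyEx(mask.astype(np.uint8),cv2.MORPH_CLOSE,np.ones((9,9))))
    out=[]
    for i in range(1,n):
        if s[i,4]<mn: continue
        cn=max(cv2.findContours((l==i).astype(np.uint8),cv2.RETR_EXTERNAL,cv2.CHAIN_APPROX_NONE)[0],key=len)[:,0]
        r=np.c_[(cn[:,0]-K[0,2])/K[0,0],(cn[:,1]-K[1,2])/K[1,1],np.ones(len(cn))]@R
        w=C+r*((z-C[2])/r[:,2:]); out.append((c[i].round(0),rect(w[:,:2])[:2],l==i))
    return out
def domes(d,P,guess,n='wrist'):
    """fit ball (r 48 mm) centres, z fixed 18 mm, to depth points near the guesses"""
    from scipy.optimize import least_squares
    W=world(n,d,P).reshape(-1,3);W=W[d.ravel()>0];res=[]
    for g in guess:
        g=np.array(g,float);zo=0
        for _ in range(2):
            p=W[(np.hypot(*(W[:,:2]-g[:2]).T)<.026)&(W[:,2]>.057)&(W[:,2]<.071)]
            f=least_squares(lambda q:np.linalg.norm(p-[q[0],q[1],.018+q[2]],axis=1)-.048,[g[0],g[1],0],loss='soft_l1',f_scale=.001);g=f.x[:2]
        res.append((f.x.round(4),len(p)))
    return res
E
python3 - <<'E'
from h import *
P=camera_params('wrist');im=cv2.imread('pics/w1.png')[:,:,::-1].copy();d=np.load('pics/w1_d.npy')
W=world('wrist',d,P)
for b in blobs(im,masks(im)['orange'],.051,P):
    z=W[b[2]][:,2];top=b[2]&(abs(W[...,2]-np.percentile(z,75))<.004);t=W[top]
    print(b[0],b[1],np.percentile(z,[50,75]).round(4),((t.min(0)+t.max(0))/2).round(4),np.ptp(t,axis=0).round(3))
a=(W[...,2]>.035)&(W[...,2]<.046)&(W[...,1]>.08);a[:60]=0;a[215:]=0
print('mould',rect(W[a][:,:2]))
f=W[(W[...,2]>.25)&(d<.3)&(d>0)];print('finger low z',np.sort(f[:,2])[:5])
g=[(.5904,-.2169),(.5821,-.1403),(.5147,-.225),(.5077,-.1491)]
print(domes(d,P,g));print(domes(np.load('pics/top2_d.npy'),camera_params('top'),g,'top'))
E
```

```text
[112.  20.] (array([427.5, -77.6]), array([27.8, 26.4])) [0.1897 0.1903] [0.4654 0.0156 0.1898] [0.018 0.018 0.005]
[482. 119.] (array([550.9, 423.2]), array([17.8, 75.2])) [0.0248 0.0257] [0.5516 0.439  0.0249] [0.039 0.078 0.006]
[291. 124.] (array([557.9, 150.9]), array([41.9, 41.9])) [0.0511 0.0517] [0.558  0.1508 0.0507] [0.042 0.042 0.005]
[356. 158.] (array([605.8, 245.4]), array([42.1, 41.8])) [0.0512 0.0517] [0.6066 0.2454 0.051 ] [0.041 0.042 0.005]
[308. 173.] (array([628.4, 172.5]), array([41.1, 43.3])) [0.0511 0.0518] [0.6296 0.1724 0.051 ] [0.042 0.041 0.006]
mould (array([583.4, 197.4]), array([170.3, 170.4]), 16.8)
finger low z [0.33463104 0.33481996 0.33488886 0.33497167 0.33497893]
[(array([ 5.960e-01, -2.228e-01, -4.000e-04]), 1000), (array([ 5.873e-01, -1.473e-01, -3.000e-04]), 1023), (array([ 5.206e-01, -2.313e-01, -4.000e-04]), 1035), (array([ 5.120e-01, -1.559e-01, -4.000e-04]), 1200)]
[(array([ 5.898e-01, -2.202e-01,  2.000e-04]), 183), (array([ 5.867e-01, -1.461e-01, -3.000e-04]), 175), (array([ 5.151e-01, -2.274e-01, -1.000e-04]), 160), (array([ 5.073e-01, -1.536e-01, -2.000e-04]), 175)]
```

```bash
python3 - <<'E'
from h import *
plan((.558,.151,.13,107))
E
```

```text
now [0.6155 0.1991 0.302 ] yaw 89.83 tilt [-0.01  0.01] q6 -82.4 t 4.4 w 0.0853
[[0.115, -0.096, 0.344], [0, 0, -0.095]]
```

```bash

python3 -m handwheel '[[[0.04,-0.03,0.1],[0,0,-0.03]],[[0.08,-0.06,0.19],[0,0,-0.06]],[[0.115,-0.096,0.27],[0,0,-0.095]],[[0.115,-0.096,0.344],[0,0,-0.095]],[[0.115,-0.096,0.344],[0,0,-0.095]],[[0.115,-0.096,0.344],[0,0,-0.095]],[[0.115,-0.096,0.344],[0,0,-0.095]],[[0.115,-0.096,0.344],[0,0,-0.095]],[[0.115,-0.096,0.344],[0,0,-0.095]]]' 0.64
python3 - <<'E'
from h import *
plan();P=camera_params('wrist');im,d=save('wrist','w2');W=world('wrist',d,P)
o=observe();R=np.array(o['tool_rot']);p=np.array(o['position'])
for b in blobs(im,masks(im)['orange'],.051,P):print(b[0],b[1])
f=(W-p)@R; m=(d>0)&(f[...,2]>-.06)&(f[...,2]<.02)&(abs(f[...,0])<.03)
for s in (-1,1):
    q=f[m&(f[...,1]*s>0.015)&(f[...,1]*s<.06)];print(s,len(q),'tip z',np.percentile(q[:,2],[98,100]).round(4),'inner y',np.percentile(abs(q[:,1]),[1,5]).round(4),'x',np.percentile(q[:,0],[1,99]).round(4))
E
```

```text
time_s: 5.3
position: [0.559, 0.1517, 0.1309]
tool_rot: [[-0.957, -0.292, 0.002], [-0.292, 0.957, 0.0], [-0.002, -0.001, -1.0]]
ft_force: [-0.2, 0.2, -1.3]
grip_width: 0.0545
gripper_force: 0.0
now [0.559  0.1517 0.1309] yaw 106.95 tilt [0.01 0.14] q6 -103.5 t 5.3 w 0.0545
[325. 194.] (array([555.8, 151.1]), array([42.8, 44.7]))
[326. 265.] (array([625.7, 173.3]), array([42.7, 49. ]))
[411. 257.] (array([592.3, 250.6]), array([48.2, 15.8]))
[578. 256.] (array([543.2, 405.3]), array([19.9, 74.8]))
-1 1367 tip z [-0.0266 -0.0239] inner y [0.0278 0.0279] x [-0.0115  0.0106]
1 1362 tip z [-0.0265 -0.0238] inner y [0.0263 0.0264] x [-0.0115  0.0106]
```

View pics/w2.png

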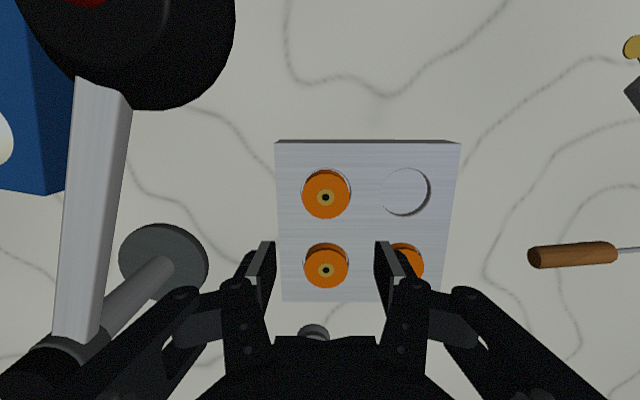

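The wrist view shows the target wheel at (325,194), another at (326,265), the third partly hidden at (411,257), and the empty cavity at (406,192). The fingers straddle the column of wheels. I'll check how far back the fingertips sit as they close.

```bash
cat > tip.py <<'E'
from h import *
P=camera_params('wrist');o=observe();R=np.array(o['tool_rot']);p=np.array(o['position']);im,d=get_image('wrist');W=world('wrist',d,P);f=(W-p)@R
m=(d>0)&(abs(f[...,0])<.03)&(f[...,2]<.03)&(f[...,2]>-.06)&(abs(f[...,1])<.06);q=f[m]
print('w',o['grip_width'],'tip',np.percentile(q[:,2],[90,98,100]).round(4),'y',q[:,1].min().round(4),q[:,1].max().round(4));mm=np.argwhere(m);print(mm.min(0),mm.max(0))
c=-np.array(P['R']).T@P['t'];print('cam in tool',((c-p)@R).round(4))
for u in range(240,410,10):
    v=mm[mm[:,1]==u][:,0]
    if len(v):print(u,v.min(),f[v.min(),u].round(4))
E
python3 tip.py; python3 -m handwheel '[[[0,0,0],[0,0,0]],[[0,0,0],[0,0,0]],[[0,0,0],[0,0,0]],[[0,0,0],[0,0,0]],[[0,0,0],[0,0,0]],[[0,0,0],[0,0,0]]]' 0 >/dev/null; python3 tip.py
```

```text
w 0.05424461647758862 tip [-0.0314 -0.0265 -0.0232] y -0.042 0.0403
[241 232] [315 417]
cam in tool [ 0.0759 -0.0007 -0.1626]
240 263 [ 0.0067 -0.0412 -0.0447]
250 251 [ 0.0063 -0.0398 -0.0319]
260 243 [ 0.0103 -0.0345 -0.0306]
270 241 [ 0.0098 -0.03   -0.0271]
380 241 [ 0.0098  0.0291 -0.027 ]
390 245 [ 0.0101  0.0332 -0.0324]
400 252 [ 0.0065  0.0385 -0.0332]
w 2.0355245974463312e-05 tip [-0.0304 -0.0254 -0.0226] y -0.0164 0.0129
[238 288] [313 354]
cam in tool [ 0.0758 -0.0007 -0.1626]
300 250 [ 0.0062 -0.0137 -0.0305]
310 247 [ 0.0064 -0.0086 -0.0275]
320 238 [ 0.0099 -0.0032 -0.0237]
330 238 [ 0.0097  0.0023 -0.0231]
340 247 [ 0.006   0.0077 -0.0268]
350 251 [ 0.0062  0.0126 -0.0317]
```

```bash
python3 - <<'E'
from h import *
d=np.load('pics/scene0_d.npy');W=world('scene',d)
m=(np.hypot(W[...,0]-.193,W[...,1]-.515)<.09)&(W[...,2]>.12)&(W[...,2]<.3)&(d>0)
q=W[m];i=np.argsort(q[:,2])[:12];print(q[i].round(3))
E
```

```text
[[0.212 0.554 0.245]
 [0.218 0.554 0.247]
 [0.183 0.47  0.249]
 [0.177 0.465 0.25 ]
 [0.216 0.55  0.251]
 [0.219 0.552 0.252]
 [0.188 0.463 0.252]
 [0.181 0.466 0.252]
 [0.174 0.466 0.253]
 [0.222 0.554 0.253]
 [0.219 0.559 0.255]
 [0.187 0.467 0.255]]
```

```bash

python3 -m handwheel '[[[0.006,0.002,0],[0,0,0]],[[0.006,0.002,0],[0,0,0]],[[0.006,0.002,0],[0,0,0]],[[0.006,0.002,0.06],[0,0,0]],[[0.006,0.002,0.12],[0,0,0]],[[0.006,0.002,0.166],[0,0,0]],[[0.006,0.002,0.166],[0,0,0]],[[0.006,0.002,0.166],[0,0,0]],[[0.006,0.002,0.166],[0,0,0]]]' 0.64
python3 tip.py | head -3; python3 - <<'E'
from h import *
plan();P=camera_params('wrist');im,d=save('wrist','w3')
for b in blobs(im,masks(im)['orange'],.051,P):print(b[0],b[1])
E
```

```text
time_s: 6.95
position: [0.5561, 0.1516, 0.0481]
tool_rot: [[-0.957, -0.291, 0.003], [-0.291, 0.957, 0.0], [-0.003, -0.001, -1.0]]
ft_force: [-0.3, 0.2, 0.4]
grip_width: 0.0547
gripper_force: 0.0
w 0.054722734081985004 tip [0.0096 0.0174 0.0194] y -0.0483 0.06
[187 232] [316 420]
cam in tool [ 0.0759 -0.0007 -0.1626]
now [0.556  0.1516 0.0481] yaw 106.94 tilt [0.01 0.15] q6 -103.5 t 7.0 w 0.0546
[325. 234.] (array([555.2, 151.5]), array([43.1, 46.7]))
[327. 319.] (array([614.7, 168.8]), array([34.6, 42. ]))
[627. 312.] (array([548.8, 366.8]), array([21.4, 16.7]))
[436. 350.] (array([617.6, 254.8]), array([13.7, 15.2]))
```

View pics/w3.png

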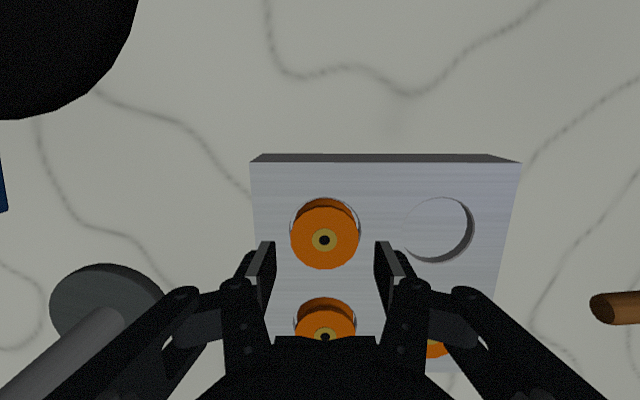

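The fingers straddle the wheel at (325,234), but their tips are still well above it. The visible tips sit about 26 mm behind the reported TCP, so I'll go down gently, watching the force.

```bash

python3 -m handwheel '[[[0,0,0.01],[0,0,0]],[[0,0,0.018],[0,0,0]],[[0,0,0.026],[0,0,0]],[[0,0,0.032],[0,0,0]],[[0,0,0.032],[0,0,0]]]' | grep -E 'pos|ft'
python3 -m handwheel '[[[0,0,0.006],[0,0,0]],[[0,0,0.012],[0,0,0]],[[0,0,0.018],[0,0,0]],[[0,0,0.018],[0,0,0]],[[0,0,0.018],[0,0,0]]]'| grep -E 'pos|ft'
python3 - <<'E'
from h import *
plan();im,d=save('wrist','w4')
E
```

```text
position: [0.555, 0.1515, 0.03]
ft_force: [0.3, 0.2, -0.7]
position: [0.5552, 0.1516, 0.0216]
ft_force: [0.5, -0.5, 0.0]
now [0.5552 0.1516 0.0216] yaw 106.94 tilt [-0.   -0.01] q6 -103.5 t 8.05 w 0.0549
```

View pics/w4.png

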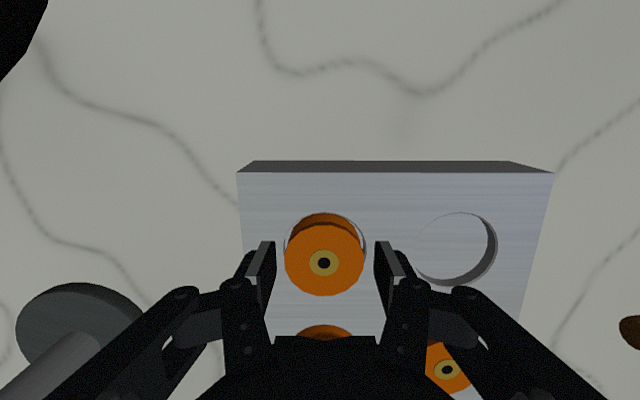

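The wheel at (324,260) is centred between the pads, with the tips near z = 0.048 and no contact. I'll go 4 mm lower and grip.

```bash

python3 -m handwheel '[[[0,0,0.004],[0,0,0]],[[0,0,0.008],[0,0,0]],[[0,0,0.008],[0,0,0]],[[0,0,0.008],[0,0,0]]]' - 45 | grep -E 'pos|ft'
python3 -m handwheel '[[[0,0,0],[0,0,0]],[[0,0,0],[0,0,0]],[[0,0,0],[0,0,0]],[[0,0,0],[0,0,0]],[[0,0,0],[0,0,0]],[[0,0,0],[0,0,0]]]' 0.2 45
python3 -m handwheel '[[[0,0,-0.01],[0,0,0]],[[0,0,-0.03],[0,0,0]],[[0,0,-0.06],[0,0,0]],[[0,0,-0.06],[0,0,0]],[[0,0,-0.06],[0,0,0]]]'
python3 - <<'E'
from h import *
plan();im,d=save('wrist','w5')
E
```

```text
position: [0.5552, 0.1516, 0.0176]
ft_force: [-0.4, 0.3, 0.3]
time_s: 9.1
position: [0.5554, 0.1516, 0.0181]
tool_rot: [[-0.957, -0.291, 0.001], [-0.291, 0.957, 0.0], [-0.001, -0.0, -1.0]]
ft_force: [-1.2, 0.3, 5.9]
grip_width: 0.0416
gripper_force: 45.7
time_s: 9.6
position: [0.5552, 0.1516, 0.0477]
tool_rot: [[-0.957, -0.291, 0.0], [-0.291, 0.957, -0.0], [-0.0, -0.0, -1.0]]
ft_force: [0.7, 0.1, 0.1]
grip_width: 0.0416
gripper_force: 45.6
now [0.5552 0.1516 0.0477] yaw 106.94 tilt [-0.    0.03] q6 -103.4 t 9.6 w 0.0416
```

View pics/w5.png

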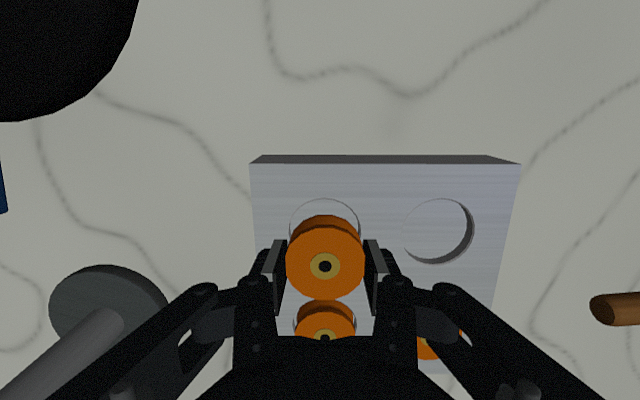

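```bash
cat > held.py <<'E'
# wheel held: centre of its top face and tilt, in the tool frame
from h import *
def held(name):
    o=observe();R=np.array(o['tool_rot']);p=np.array(o['position']);P=camera_params('wrist');im,d=save('wrist',name)
    f=(world('wrist',d,P)-p)@R;m=masks(im)['orange']
    q=f[m&(d>0)&(abs(f[...,0])<.04)&(abs(f[...,1])<.03)&(f[...,2]<-.005)&(f[...,2]>-.05)]
    zt=np.median(q[:,2]);q=q[abs(q[:,2]-zt)<.004]
    n=np.linalg.svd(q-q.mean(0),full_matrices=False)[2][2]
    zc=q[:,2].mean();C=R@np.array([0,0,zc])+p
    print('top z tool',zc.round(4),'normal',n.round(3),'box',((q.min(0)+q.max(0))/2).round(4),np.ptp(q,axis=0).round(4))
    for b in blobs(im,m,C[2],P):
        if abs(b[0][0]-325)<40 and b[0][1]<300:
            w=np.r_[b[1][0]/1000,C[2]];print('blob',b[0],b[1][1],'tool',((w-p)@R).round(4))
    return d,P
if __name__=='__main__':
    import sys;held(sys.argv[1])
E
python3 held.py w6
python3 - <<'E'
from h import *
plan((.555,.152,.26,107),(.60,-.19,.26,96.6))
E
```

```text
top z tool -0.0322 normal [ 0.003  0.002 -1.   ] box [-0.0023 -0.0007 -0.0315] [0.0444 0.042  0.0051]
blob [326. 274.] [76.  41.9] tool [-0.0119 -0.0006 -0.0322]
now [0.5549 0.1515 0.0471] yaw 106.94 tilt [-0.   -0.05] q6 -103.5 t 9.7 w 0.0419
[[-0.0, 0.001, -0.426], [0, 0, -0.0]]
[[0.113, -0.68, -0.426], [0, 0, 0.057]]
```

```bash

python3 -m handwheel '[[[0,0,-0.09],[0,0,0]],[[0,0,-0.18],[0,0,0]],[[0,0,-0.27],[0,0,0]],[[0,0,-0.36],[0,0,0]],[[0,0,-0.426],[0,0,0]],[[0.013,-0.08,-0.426],[0,0,0.01]],[[0.026,-0.16,-0.426],[0,0,0.02]],[[0.04,-0.24,-0.426],[0,0,0.03]],[[0.053,-0.32,-0.426],[0,0,0.04]],[[0.066,-0.4,-0.426],[0,0,0.057]]]' >/dev/null
python3 -m handwheel '[[[0.013,-0.08,0],[0,0,0]],[[0.026,-0.16,0],[0,0,0]],[[0.04,-0.22,0],[0,0,0]],[[0.047,-0.26,0],[0,0,0]],[[0.047,-0.28,0],[0,0,0]],[[0.047,-0.28,0],[0,0,0]],[[0.047,-0.28,0],[0,0,0]],[[0.047,-0.28,0],[0,0,0]]]'
python3 - <<'E'
from h import *
from held import held
d,P=held('w7')
plan()
print(domes(d,P,[(.593,-.2205),(.585,-.1455),(.518,-.229),(.51,-.1545)]))
W=world('wrist',d,P);a=(W[...,2]>.05)&(W[...,2]<.058)&(d>0);a&=(abs(W[...,0]-.55)<.12)&(abs(W[...,1]+.187)<.12);print(rect(W[a][:,:2]))
E
```

```text
time_s: 11.5
position: [0.5751, -0.19, 0.2607]
tool_rot: [[-0.993, -0.118, 0.0], [-0.118, 0.993, 0.0], [-0.0, 0.0, -1.0]]
ft_force: [0.0, 0.2, -0.4]
grip_width: 0.0418
gripper_force: 45.9
top z tool -0.0322 normal [ 0.007  0.004 -1.   ] box [-0.002  -0.0006 -0.0312] [0.0434 0.042  0.006 ]
blob [325. 257.] [49.7 42.1] tool [ 0.0016 -0.0005 -0.0322]
now [ 0.575  -0.19    0.2607] yaw 96.76 tilt [0. 0.] q6 -126.2 t 11.55 w 0.0417
[(array([ 0.5961, -0.2223, -0.0009]), 1103), (array([ 0.5876, -0.1467, -0.0009]), 1096), (array([ 0.5206, -0.231 , -0.0008]), 1324), (array([ 0.5119, -0.1553, -0.0008]), 1337)]
(array([ 554.1, -188.9]), array([176.2, 176.5]), 6.4)
```

View pics/w7.png

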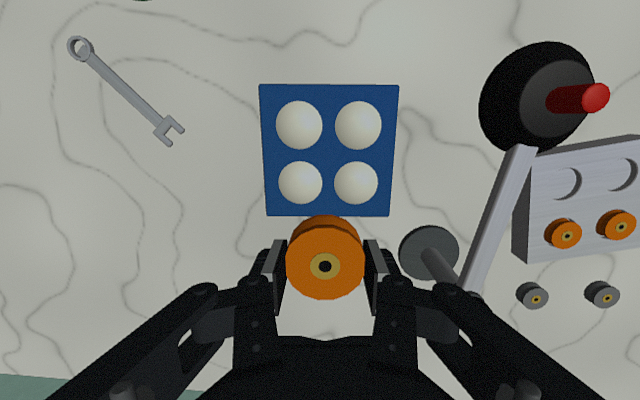

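The held wheel is at (325,258) and level. The domes at (299,124), (358,125), (300,183) and (356,183) are all empty, and the lamp head is clear at right. I'll hover low over far dome D1 and refine the position.

```bash
python3 - <<'E'
from h import *
plan((.594,-.2215,.11,96.6))
E
```

```text
now [ 0.575  -0.19    0.2607] yaw 96.76 tilt [0. 0.] q6 -126.2 t 11.55 w 0.0417
[[-0.03, -0.067, 0.301], [0, 0, 0.001]]
```

```bash

python3 -m handwheel '[[[-0.015,-0.034,0],[0,0,0]],[[-0.03,-0.067,0.03],[0,0,0]],[[-0.03,-0.067,0.1],[0,0,0]],[[-0.03,-0.067,0.18],[0,0,0]],[[-0.03,-0.067,0.26],[0,0,0]],[[-0.03,-0.067,0.301],[0,0,0]],[[-0.03,-0.067,0.301],[0,0,0]],[[-0.03,-0.067,0.301],[0,0,0]],[[-0.03,-0.067,0.301],[0,0,0]]]' | grep pos
cat > st.py <<'E'
# stand pose from all visible ball points (rigid 76 mm square of balls), wrist camera
from h import *
from scipy.optimize import least_squares
def stand(d,P,c0=(.552,-.188),a0=6.5):
    W=world('wrist',d,P).reshape(-1,3);W=W[d.ravel()>0]
    off=np.array([(38,38),(38,-38),(-38,38),(-38,-38)])/1000
    def cen(q):
        c,s=np.cos(q[3]),np.sin(q[3]);return q[:2]+off@np.array([[c,s],[-s,c]])
    q=np.r_[c0,0,np.radians(a0)]
    for _ in range(3):
        pts=[W[(np.hypot(*(W[:,:2]-g).T)<.027)&(abs(W[:,2]-.064)<.006)] for g in cen(q)]
        f=least_squares(lambda q:np.concatenate([np.linalg.norm(p-[*g,.018+q[2]],axis=1)-.048 for p,g in zip(pts,cen(q))]),q,loss='soft_l1',f_scale=.001);q=f.x
    print('stand',q[:2].round(4),'dz',q[2].round(4),np.degrees(q[3]).round(2),[len(p) for p in pts]);C=cen(q);print(C.round(4).tolist());return C
E
python3 - <<'E'
from h import *
from held import held
from st import stand
d,P=held('w8');C=stand(d,P);plan()
E
```

```text
position: [0.5946, -0.2228, 0.1121]
top z tool -0.0322 normal [ 0.006  0.001 -1.   ] box [-0.002  -0.0006 -0.0312] [0.0435 0.0422 0.0057]
blob [325. 257.] [50. 42.] tool [ 0.0015 -0.0008 -0.0322]
stand [ 0.5538 -0.1888] dz -0.0009 6.47 [2729, 1914, 3734, 3744]
[[0.5873, -0.1468], [0.5959, -0.2223], [0.5118, -0.1553], [0.5203, -0.2309]]
now [ 0.5945 -0.2229  0.112 ] yaw 96.7 tilt [-0.1   0.16] q6 -127.9 t 12.5 w 0.0416
```

```bash

python3 -m handwheel '[[[0.001,0.002,0.04],[0,0,0]],[[0.001,0.002,0.08],[0,0,0]],[[0.001,0.002,0.1],[0,0,0]],[[0.001,0.002,0.112],[0,0,0]],[[0.001,0.002,0.115],[0,0,0]],[[0.001,0.002,0.115],[0,0,0]],[[0.001,0.002,0.115],[0,0,0]],[[0.001,0.002,0.115],[0,0,0]],[[0.001,0.002,0.115],[0,0,0]]]' | grep -E 'pos|ft'
python3 - <<'E'
from h import *
from held import held
from st import stand
d,P=held('w9');C=stand(d,P);plan()
E
```

```text
position: [0.5933, -0.2219, 0.053]
ft_force: [0.5, 0.2, 0.7]
top z tool -0.0321 normal [ 0.01   0.004 -1.   ] box [-0.002  -0.0006 -0.0315] [0.0438 0.0422 0.0068]
blob [325. 257.] [50.1 42. ] tool [ 0.0015 -0.0008 -0.0321]
stand [ 0.5536 -0.1889] dz -0.0009 6.42 [4587, 1052, 6955, 6972]
[[0.5871, -0.1469], [0.5956, -0.2224], [0.5115, -0.1554], [0.52, -0.2309]]
now [ 0.5933 -0.2219  0.053 ] yaw 96.68 tilt [-0.03  0.04] q6 -127.9 t 13.45 w 0.0421
```

```bash

python3 -m handwheel '[[[0,0,0.001],[0,0,0]],[[0,0,0.001],[0,0,0]],[[0,0,0.001],[0,0,0]],[[0,0,0.001],[0,0,0]]]' | grep -E 'pos|ft'
python3 -m handwheel '[[[0,0,0.001],[0,0,0]],[[0,0,0.001],[0,0,0]],[[0,0,0.001],[0,0,0]],[[0,0,0.001],[0,0,0]]]' | grep -E 'pos|ft'
```

```text
position: [0.5933, -0.2219, 0.0529]
ft_force: [-0.7, 1.5, 5.4]
position: [0.5934, -0.2219, 0.0529]
ft_force: [-1.6, 1.9, 8.1]
```

```bash

python3 -m handwheel '[[[0,0,-0.0015],[0,0,0]],[[0,0,-0.0015],[0,0,0]],[[0,0,-0.0015],[0,0,0]],[[0,0,-0.0015],[0,0,0]]]' - 20| grep -E 'pos|ft|for'
python3 -m handwheel '[[[0,0,0],[0,0,0]],[[0,0,0],[0,0,0]],[[0,0,0],[0,0,0]],[[0,0,0],[0,0,0]],[[0,0,0],[0,0,0]],[[0,0,0],[0,0,0]]]' 0.64 | grep -E 'pos|ft|for|wid'
python3 held.py w10
python3 -m handwheel '[[[0,0,-0.01],[0,0,0]],[[0,0,-0.04],[0,0,0]],[[0,0,-0.1],[0,0,0]],[[0,0,-0.18],[0,0,0]],[[0,0,-0.26],[0,0,0]],[[0,0,-0.34],[0,0,0]],[[0,0,-0.42],[0,0,0]],[[0,0,-0.42],[0,0,0]]]' >/dev/null
python3 - <<'E'
from h import *
im,d=save('wrist','w11');P=camera_params('wrist')
for b in blobs(im,masks(im)['orange'],.086,P):print(b[0],b[1])
plan((.628,.173,.26,107),(.606,.246,.26,107))
E
```

```text
position: [0.5933, -0.2219, 0.0529]
ft_force: [0.2, 0.7, 6.3]
gripper_force: 46.4
position: [0.5931, -0.2218, 0.0523]
ft_force: [-0.1, 0.6, -0.4]
grip_width: 0.0547
gripper_force: 0.0
top z tool -0.0328 normal [ 0.01   0.006 -1.   ] box [-0.0023 -0.0007 -0.0318] [0.0437 0.043  0.006 ]
blob [324. 258.] [49.6 42.9] tool [ 0.0015 -0.0007 -0.0328]
[326. 173.] (array([ 592.2, -221.7]), array([43.5, 40.4]))
[635. 212.] (array([597.1, 184.9]), array([43. , 11.2]))
[589. 221.] (array([613.6, 132. ]), array([44.9, 38.4]))
now [ 0.5937 -0.222   0.2656] yaw 96.68 tilt [-0.18  0.3 ] q6 -127.9 t 16.15 w 0.0543
[[-0.16, 0.777, 0.011], [0, 0, -0.057]]
[[-0.133, 0.927, 0.011], [0, 0, -0.057]]
```

View pics/w11.png

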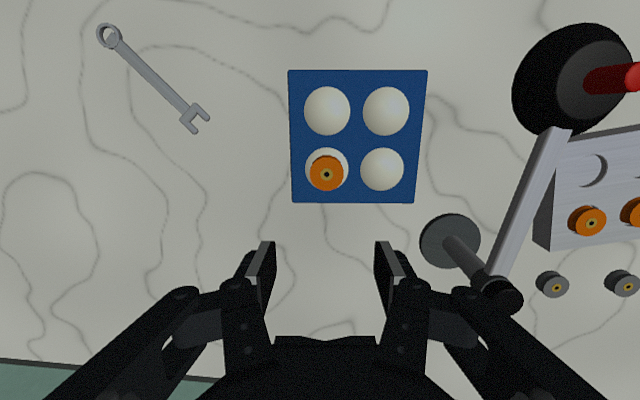

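Wheel 1 sits centred and level on its dome at (326,172). Next is wheel B.

```bash

python3 -m handwheel '[[[-0.018,0.09,0],[0,0,0]],[[-0.036,0.18,0],[0,0,0]],[[-0.054,0.27,0],[0,0,0]],[[-0.074,0.36,0],[0,0,-0.02]],[[-0.092,0.45,0],[0,0,-0.03]],[[-0.11,0.54,0],[0,0,-0.04]],[[-0.128,0.63,0],[0,0,-0.057]],[[-0.146,0.71,0],[0,0,-0.057]],[[-0.156,0.777,0],[0,0,-0.057]],[[-0.156,0.777,0],[0,0,-0.057]]]' 0.64 >/dev/null
python3 -m handwheel '[[[0,0,0.08],[0,0,0]],[[0,0,0.16],[0,0,0]],[[0,0,0.24],[0,0,0]],[[0,0,0.32],[0,0,0]],[[0,0,0.35],[0,0,0]],[[0,0,0.35],[0,0,0]],[[0,0,0.35],[0,0,0]],[[0,0,0.35],[0,0,0]]]' | grep -E 'pos|ft'
python3 - <<'E'
from h import *
im,d=save('wrist','w12');P=camera_params('wrist');W=world('wrist',d,P)
for b in blobs(im,masks(im)['orange'],.051,P):
    t=W[b[2]&(d>0)&(abs(W[...,2]-.0505)<.003)]
    if len(t)>50:print(b[0],b[1],((t.min(0)+t.max(0))/2).round(4),np.ptp(t,axis=0).round(4))
plan((.626,.173,.019,107))
E
```

```text
position: [0.626, 0.1729, 0.0888]
ft_force: [0.2, 0.7, 0.4]
[325. 216.] (array([627.8, 174. ]), array([43.1, 45.6])) [0.6296 0.1734 0.0501] [0.0429 0.0432 0.0051]
[422. 215.] (array([605.3, 245.4]), array([42.8, 44.5])) [0.6066 0.246  0.0499] [0.0424 0.0434 0.0048]
now [0.626  0.173  0.0888] yaw 106.93 tilt [0.01 0.14] q6 -101.9 t 18.0 w 0.0548
[[-0.0, -0.0, 0.14], [0, 0, -0.0]]
```

```bash

python3 -m handwheel '[[[-0.006,0,0],[0,0,0]],[[-0.006,0,0.04],[0,0,0]],[[-0.006,0,0.08],[0,0,0]],[[-0.006,0,0.11],[0,0,0]],[[-0.006,0,0.13],[0,0,0]],[[-0.006,0,0.138],[0,0,0]],[[-0.006,0,0.141],[0,0,0]],[[-0.006,0,0.141],[0,0,0]],[[-0.006,0,0.141],[0,0,0]]]' - 45 | grep -E 'pos|ft'
python3 -m handwheel '[[[0,0,0],[0,0,0]],[[0,0,0],[0,0,0]],[[0,0,0],[0,0,0]],[[0,0,0],[0,0,0]],[[0,0,0],[0,0,0]],[[0,0,0],[0,0,0]]]' 0.2 45| grep -E 'pos|ft|wid|for'
python3 -m handwheel '[[[0,0,-0.01],[0,0,0]],[[0,0,-0.04],[0,0,0]],[[0,0,-0.12],[0,0,0]],[[0,0,-0.2],[0,0,0]],[[0,0,-0.28],[0,0,0]],[[0,0,-0.36],[0,0,0]],[[0,0,-0.42],[0,0,0]],[[0,0,-0.49],[0,0,0]],[[0,0,-0.49],[0,0,0]]]'| grep -E 'pos|ft|wid|for'
python3 - <<'E'
from h import *
from held import held
held('w13')
plan((.5855,-.1475,.26,96.6),(.5855,-.1475,.11,96.6))
E
```

```text
position: [0.6286, 0.1741, 0.0176]
ft_force: [0.0, -0.2, 0.2]
position: [0.6287, 0.1742, 0.0179]
ft_force: [-1.6, -0.0, 5.9]
grip_width: 0.0419
gripper_force: 45.6
position: [0.6293, 0.1742, 0.2674]
ft_force: [0.2, 0.3, -0.6]
grip_width: 0.0421
gripper_force: 45.7
top z tool -0.0323 normal [ 0.001  0.001 -1.   ] box [-0.0011 -0.0008 -0.0314] [0.0434 0.0421 0.0062]
blob [326. 257.] [49.8 42. ] tool [ 0.0022 -0.001  -0.0323]
now [0.6287 0.1741 0.2643] yaw 106.94 tilt [0.02 0.26] q6 -101.8 t 20.45 w 0.042
[[0.27, -0.59, 0.009], [0, 0, 0.057]]
[[0.27, -0.59, 0.309], [0, 0, 0.057]]
```

```bash

python3 -m handwheel '[[[0.035,-0.08,0],[0,0,0]],[[0.07,-0.16,0],[0,0,0.01]],[[0.105,-0.235,0],[0,0,0.02]],[[0.14,-0.31,0],[0,0,0.03]],[[0.175,-0.39,0],[0,0,0.04]],[[0.21,-0.46,0],[0,0,0.05]],[[0.245,-0.53,0],[0,0,0.057]],[[0.269,-0.588,0],[0,0,0.057]],[[0.269,-0.588,0],[0,0,0.057]],[[0.269,-0.588,0],[0,0,0.057]]]' >/dev/null
python3 -m handwheel '[[[0,0,0.08],[0,0,0]],[[0,0,0.16],[0,0,0]],[[0,0,0.24],[0,0,0]],[[0,0,0.3],[0,0,0]],[[0,0,0.33],[0,0,0]],[[0,0,0.33],[0,0,0]],[[0,0,0.33],[0,0,0]],[[0,0,0.33],[0,0,0]]]' | grep -E 'pos|ft'
python3 - <<'E'
from h import *
from held import held
from st import stand
d,P=held('w14');C=stand(d,P);plan((C[0,0]-.001,C[0,1]+.0007,.0545,96.6))
E
```

```text
position: [0.5858, -0.1461, 0.0982]
ft_force: [0.2, -0.5, 0.8]
top z tool -0.0323 normal [ 0.007  0.003 -1.   ] box [-0.0014 -0.0006 -0.0315] [0.0439 0.0422 0.0064]
blob [325. 256.] [49.6 42.3] tool [ 0.0023 -0.0005 -0.0323]
stand [ 0.5536 -0.1887] dz -0.0009 6.49 [1742, 808, 4254, 4258]
[[0.5871, -0.1466], [0.5957, -0.2222], [0.5116, -0.1552], [0.5201, -0.2307]]
now [ 0.5858 -0.1462  0.0981] yaw 96.71 tilt [-0.05  0.12] q6 -121.9 t 22.3 w 0.042
[[-0.001, 0.0, 0.087], [0, 0, 0.001]]
```

```bash

python3 -m handwheel '[[[0,0,0.03],[0,0,0]],[[0,0,0.06],[0,0,0]],[[0,0,0.078],[0,0,0]],[[0,0,0.086],[0,0,0]],[[0,0,0.086],[0,0,0]],[[0,0,0.086],[0,0,0]],[[0,0,0.086],[0,0,0]],[[0,0,0.086],[0,0,0]]]' | grep -E 'pos|ft'
python3 -m handwheel '[[[0,0,0.001],[0,0,0]],[[0,0,0.001],[0,0,0]],[[0,0,0.001],[0,0,0]],[[0,0,0.001],[0,0,0]]]' | grep -E 'pos|ft'
```

```text
position: [0.5854, -0.1465, 0.0544]
ft_force: [0.6, -0.2, -0.4]
position: [0.5852, -0.1464, 0.0534]
ft_force: [0.6, 0.1, 0.4]
```

```bash

python3 -m handwheel '[[[-0.001,0,0.001],[0,0,0]],[[-0.001,0,0.001],[0,0,0]],[[-0.001,0,0.001],[0,0,0]],[[-0.001,0,0.001],[0,0,0]]]' | grep -E 'pos|ft'
python3 -m handwheel '[[[0,0,0.001],[0,0,0]],[[0,0,0.001],[0,0,0]],[[0,0,0.001],[0,0,0]]]' | grep -E 'pos|ft'
```

```text
position: [0.5857, -0.1463, 0.0529]
ft_force: [-1.3, -0.0, -0.8]
position: [0.5858, -0.1464, 0.0527]
ft_force: [-1.1, 1.0, 4.6]
```

```bash

python3 -m handwheel '[[[0,0,0],[0,0,0]],[[0,0,0],[0,0,0]],[[0,0,0],[0,0,0]],[[0,0,0],[0,0,0]],[[0,0,0],[0,0,0]],[[0,0,0],[0,0,0]]]' 0.64 | grep -E 'pos|ft|for|wid'
python3 held.py w15
python3 -m handwheel '[[[0,0,-0.01],[0,0,0]],[[0,0,-0.04],[0,0,0]],[[0,0,-0.1],[0,0,0]],[[0,0,-0.18],[0,0,0]],[[0,0,-0.26],[0,0,0]],[[0,0,-0.34],[0,0,0]],[[0,0,-0.42],[0,0,0]],[[0,0,-0.42],[0,0,0]]]' >/dev/null
python3 - <<'E'
from h import *
im,d=save('wrist','w16');P=camera_params('wrist');W=world('wrist',d,P)
for b in blobs(im,masks(im)['orange'],.086,P):
    z=W[b[2]&(d>0)][:,2];print(b[0],b[1],np.percentile(z,[10,50,90]).round(4))
plan((.604,.246,.26,107))
E
```

```text
position: [0.5857, -0.1463, 0.0523]
ft_force: [0.1, -0.1, -0.5]
grip_width: 0.0548
gripper_force: 0.0
top z tool -0.0329 normal [ 0.01   0.003 -1.   ] box [-0.0013 -0.0005 -0.0318] [0.0442 0.043  0.0061]
blob [325. 256.] [43.6 49.2] tool [ 0.002   0.0003 -0.0329]
[268. 171.] (array([ 591.3, -219.4]), array([40.8, 46. ])) [0.0792 0.0817 0.0827]
[326. 172.] (array([ 583.7, -146.8]), array([43.5, 41.2])) [0.0806 0.082  0.0829]
[591. 210.] (array([592.3, 204.6]), array([44.6, 38.9])) [0.0447 0.0479 0.049 ]
now [ 0.5864 -0.1465  0.2654] yaw 96.69 tilt [-0.15  0.31] q6 -121.9 t 25.7 w 0.0546
[[-0.126, 0.776, 0.011], [0, 0, -0.057]]
```

Both wheels are balanced. Now the third, at about (0.606, 0.246).

```bash

python3 -m handwheel '[[[-0.015,0.09,0],[0,0,0]],[[-0.03,0.18,0],[0,0,0]],[[-0.045,0.27,0],[0,0,0]],[[-0.06,0.36,0],[0,0,-0.02]],[[-0.075,0.45,0],[0,0,-0.03]],[[-0.09,0.54,0],[0,0,-0.04]],[[-0.105,0.63,0],[0,0,-0.057]],[[-0.12,0.71,0],[0,0,-0.057]],[[-0.13,0.776,0],[0,0,-0.057]],[[-0.13,0.776,0],[0,0,-0.057]]]' 0.64 >/dev/null
python3 -m handwheel '[[[0,0,0.08],[0,0,0]],[[0,0,0.16],[0,0,0]],[[0,0,0.24],[0,0,0]],[[0,0,0.32],[0,0,0]],[[0,0,0.35],[0,0,0]],[[0,0,0.35],[0,0,0]],[[0,0,0.35],[0,0,0]],[[0,0,0.35],[0,0,0]]]' | grep -E 'pos|ft'
python3 - <<'E'
from h import *
im,d=save('wrist','w17');P=camera_params('wrist');W=world('wrist',d,P)
for b in blobs(im,masks(im)['orange'],.051,P):
    t=W[b[2]&(d>0)&(abs(W[...,2]-.0505)<.003)]
    if len(t)>50:
        c=(t.min(0)+t.max(0))/2;print(b[0],b[1],c.round(4),np.ptp(t,axis=0).round(4));plan((c[0]-.0005,c[1],.018,107))
E
```

```text
position: [0.6058, 0.2464, 0.0889]
ft_force: [-0.3, -0.5, 1.0]
[325. 212.] (array([604.8, 246.4]), array([42.8, 45.6])) [0.6067 0.2461 0.05  ] [0.0426 0.0429 0.0047]
now [0.6058 0.2465 0.0889] yaw 106.93 tilt [0.02 0.14] q6 -95.1 t 27.55 w 0.0546
[[-0.0, -0.001, 0.142], [0, 0, -0.0]]
```

```bash

python3 -m handwheel '[[[0,0,0.04],[0,0,0]],[[0,0,0.08],[0,0,0]],[[0,0,0.11],[0,0,0]],[[0,0,0.13],[0,0,0]],[[0,0,0.138],[0,0,0]],[[0,0,0.141],[0,0,0]],[[0,0,0.141],[0,0,0]],[[0,0,0.141],[0,0,0]]]' - 45 | grep -E 'pos|ft'
python3 -m handwheel '[[[0,0,0],[0,0,0]],[[0,0,0],[0,0,0]],[[0,0,0],[0,0,0]],[[0,0,0],[0,0,0]],[[0,0,0],[0,0,0]],[[0,0,0],[0,0,0]]]' 0.2 45| grep -E 'pos|ft|wid|for'
python3 -m handwheel '[[[0,0,-0.01],[0,0,0]],[[0,0,-0.04],[0,0,0]],[[0,0,-0.12],[0,0,0]],[[0,0,-0.2],[0,0,0]],[[0,0,-0.28],[0,0,0]],[[0,0,-0.36],[0,0,0]],[[0,0,-0.42],[0,0,0]],[[0,0,-0.49],[0,0,0]],[[0,0,-0.49],[0,0,0]]]'| grep -E 'pos|ft|wid|for'
python3 - <<'E'
from h import *
from held import held
held('w18')
plan((.5105,-.1547,.26,96.6))
E
```

```text
position: [0.6055, 0.2467, 0.0176]
ft_force: [0.4, 0.6, 0.1]
position: [0.6056, 0.2468, 0.0179]
ft_force: [-0.3, 0.3, 5.5]
grip_width: 0.0419
gripper_force: 45.6
position: [0.6062, 0.2469, 0.2674]
ft_force: [0.6, 0.6, -0.3]
grip_width: 0.0419
gripper_force: 45.8
top z tool -0.0323 normal [ 0.002  0.001 -1.   ] box [-0.0012 -0.0008 -0.0314] [0.0438 0.0422 0.0059]
blob [326. 257.] [43.2 47.9] tool [ 0.001   0.0008 -0.0324]
now [0.6056 0.2467 0.2643] yaw 106.94 tilt [0.05 0.26] q6 -95.1 t 29.9 w 0.0418
[[0.416, -0.713, 0.009], [0, 0, 0.057]]
```

```bash

python3 -m handwheel '[[[0.046,-0.079,0],[0,0,0]],[[0.092,-0.158,0],[0,0,0.01]],[[0.138,-0.237,0],[0,0,0.02]],[[0.184,-0.316,0],[0,0,0.03]],[[0.23,-0.395,0],[0,0,0.04]],[[0.276,-0.474,0],[0,0,0.05]],[[0.322,-0.553,0],[0,0,0.057]],[[0.37,-0.632,0],[0,0,0.057]],[[0.416,-0.713,0],[0,0,0.057]],[[0.416,-0.713,0],[0,0,0.057]]]' >/dev/null
python3 -m handwheel '[[[0,0,0.08],[0,0,0]],[[0,0,0.16],[0,0,0]],[[0,0,0.24],[0,0,0]],[[0,0,0.3],[0,0,0]],[[0,0,0.33],[0,0,0]],[[0,0,0.33],[0,0,0]],[[0,0,0.33],[0,0,0]],[[0,0,0.33],[0,0,0]]]' | grep -E 'pos|ft'
python3 - <<'E'
from h import *
from held import held
from st import stand
d,P=held('w19');plan((.5104,-.1548,.0545,96.6));domes(d,P,[(.5201,-.2307)]);print(domes(d,P,[(.5201,-.2307),(.5116,-.1552)]))
im=cv2.imread('pics/w19.png')[:,:,::-1].copy()
for b in blobs(im,masks(im)['orange'],.086,P):print(b[0],b[1])
E
```

```text
position: [0.5105, -0.155, 0.0978]
ft_force: [-0.9, 0.2, 0.1]
top z tool -0.0324 normal [-0.003 -0.001  1.   ] box [-0.0016 -0.0006 -0.0315] [0.0443 0.0421 0.0062]
blob [325. 273.] [78.7 42. ] tool [-0.0121 -0.0002 -0.0323]
now [ 0.5105 -0.1551  0.0979] yaw 96.69 tilt [-0.05  0.09] q6 -126.3 t 31.75 w 0.0419
[[0.0, 0.001, 0.087], [0, 0, 0.0]]
[(array([ 0.5204, -0.2307, -0.0009]), 3230), (array([ 0.5116, -0.1553, -0.0009]), 1870)]
[325. 273.] (array([ 552.1, -150.2]), array([105.5,  56.3]))
[227. 285.] (array([ 563.5, -221.1]), array([ 4.7, 14.9]))
```

View pics/w19.png

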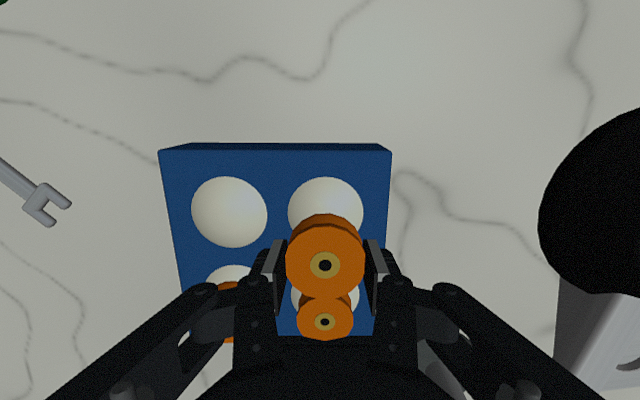

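The held wheel at (325,257) is over its dome, and the other two stay on theirs at (325,320) and (228,285). Lowering now.

```bash

python3 -m handwheel '[[[0,0,0.03],[0,0,0]],[[0,0,0.06],[0,0,0]],[[0,0,0.078],[0,0,0]],[[0,0,0.086],[0,0,0]],[[0,0,0.087],[0,0,0]],[[0,0,0.087],[0,0,0]],[[0,0,0.087],[0,0,0]],[[0,0,0.087],[0,0,0]]]' | grep -E 'pos|ft'
python3 -m handwheel '[[[0,0,0.001],[0,0,0]],[[0,0,0.001],[0,0,0]],[[0,0,0.001],[0,0,0]],[[0,0,0.001],[0,0,0]]]' | grep -E 'pos|ft'
python3 - <<'E'
from held import *
d,P=held('w20');plan((.5104,-.1548,.053,96.6))
E
```

```text
position: [0.5102, -0.1551, 0.0538]
ft_force: [0.1, -0.0, -0.2]
position: [0.51, -0.155, 0.0529]
ft_force: [-0.5, -0.1, -0.7]
top z tool -0.0323 normal [ 0.005  0.003 -1.   ] box [-0.0011 -0.0006 -0.0312] [0.0436 0.0421 0.0059]
blob [325. 256.] [49.6 42.2] tool [ 0.0023 -0.0005 -0.0323]
now [ 0.51   -0.155   0.0529] yaw 96.68 tilt [-0.  0.] q6 -126.3 t 33.0 w 0.0421
[[-0.001, 0.0, -0.0], [0, 0, 0.0]]
```

```bash

python3 -m handwheel '[[[-0.001,0,0.001],[0,0,0]],[[-0.001,0,0.001],[0,0,0]],[[-0.001,0,0.001],[0,0,0]],[[-0.001,0,0.001],[0,0,0]]]' | grep -E 'pos|ft'
```

```text
position: [0.5103, -0.155, 0.0527]
ft_force: [-2.9, 0.3, 4.9]
```

```bash

python3 -m handwheel '[[[0,0,0],[0,0,0]],[[0,0,0],[0,0,0]],[[0,0,0],[0,0,0]],[[0,0,0],[0,0,0]],[[0,0,0],[0,0,0]],[[0,0,0],[0,0,0]]]' 0.64 | grep -E 'pos|ft|for|wid'
python3 held.py w21
python3 -m handwheel '[[[0,0,-0.01],[0,0,0]],[[0,0,-0.04],[0,0,0]],[[0,0,-0.1],[0,0,0]],[[0,0,-0.18],[0,0,0]],[[0,0,-0.26],[0,0,0]],[[0,0,-0.34],[0,0,0]],[[-0.08,0,-0.42],[0,0,0]],[[-0.16,0,-0.42],[0,0,0]],[[-0.16,0,-0.42],[0,0,0]],[[-0.16,0,-0.42],[0,0,0]]]' >/dev/null
python3 - <<'E'
from h import *
im,d=save('wrist','w22');P=camera_params('wrist');W=world('wrist',d,P)
for b in blobs(im,masks(im)['orange'],.086,P):
    z=W[b[2]&(d>0)][:,2];print(b[0],b[1],np.percentile(z,[10,50,90]).round(4))
im,d=save('top','top3');W=world('top',d);m=masks(im)['red']&(W[...,2]>.14);m[:,:200]=0;m[:,440:]=0;m[:100]=0;m[250:]=0
h=W[m].mean(0);print(h,m.sum());plan((h[0],h[1],.26,90+np.degrees(np.arctan2(-h[1],.7-h[0]))))
E
```

```text
position: [0.5105, -0.155, 0.0524]
ft_force: [0.3, -0.1, 0.4]
grip_width: 0.0546
gripper_force: 0.0
top z tool -0.0329 normal [ 0.003  0.003 -1.   ] box [-0.0013 -0.0006 -0.0318] [0.0439 0.043  0.006 ]
blob [325. 256.] [42.9 49.4] tool [ 0.0021  0.0004 -0.0329]
[324. 109.] (array([ 511.3, -155.9]), array([41.9, 41.9])) [0.0845 0.0856 0.0866]
[264. 171.] (array([ 592.9, -220.8]), array([42. , 45.7])) [0.0823 0.0854 0.0864]
[324. 172.] (array([ 585.3, -146.7]), array([42.4, 43.9])) [0.0843 0.0855 0.0865]
[0.46102818 0.01565693 0.18881466] 45
now [ 0.5892 -0.1456  0.2622] yaw 96.67 tilt [ 0.02 -0.06] q6 -121.7 t 35.15 w 0.0549
[[0.217, 0.35, 0.004], [0, 0, 0.058]]
```

View pics/w22.png

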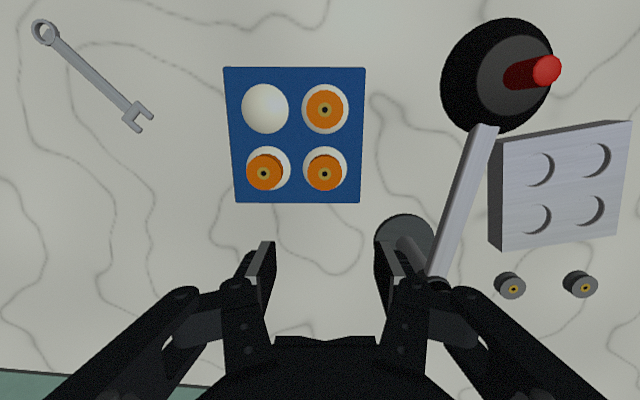

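All three wheels are balanced on their domes at (325,109), (264,171) and (324,171), and the mould's four cavities are empty. The lamp grip is at (547,70). Next I turn the gripper half round, to stay within the last joint's range, and go above the grip.

```bash

python3 -m handwheel '[[[0,0,-0.04],[0,0,0.045]],[[0.03,0.05,-0.04],[0,0,0.09]],[[0.06,0.1,-0.04],[0,0,0.135]],[[0.1,0.16,-0.04],[0,0,0.18]],[[0.14,0.22,-0.04],[0,0,0.22]],[[0.18,0.28,-0.04],[0,0,0.265]],[[0.217,0.34,-0.04],[0,0,0.31]],[[0.217,0.35,-0.04],[0,0,0.355]],[[0.217,0.35,-0.04],[0,0,0.4]],[[0.217,0.35,-0.04],[0,0,0.44]]]' 0.64 | grep -E 'pos'
python3 -m handwheel '[[[0,0,0],[0,0,0.045]],[[0,0,0],[0,0,0.09]],[[0,0,0],[0,0,0.135]],[[0,0,0],[0,0,0.18]],[[0,0,0],[0,0,0.225]],[[0,0,0],[0,0,0.27]],[[0,0,0],[0,0,0.315]],[[0,0,0],[0,0,0.36]],[[0,0,0],[0,0,0.405]],[[0,0,0],[0,0,0.45]]]' | grep -E 'pos'
python3 -m handwheel '[[[0,0,0],[0,0,0.045]],[[0,0,0],[0,0,0.09]],[[0,0,0],[0,0,0.135]],[[0,0,0],[0,0,0.168]],[[0,0,0],[0,0,0.168]],[[0,0,0],[0,0,0.168]]]' 0.64 | grep -E 'pos'
python3 - <<'E'
from h import *
plan((.461,.0157,.22,86.2),(.461,.0157,.136,86.2))
E
```

```text
position: [0.4606, 0.0157, 0.2827]
position: [0.4608, 0.0153, 0.2826]
position: [0.4613, 0.0154, 0.2825]
now [0.4613 0.0154 0.2825] yaw -93.62 tilt [-0.    0.01] q6 80.8 t 37.75 w 0.0545
[[-0.001, -0.001, 0.125], [0, 0, 0.001]]
[[-0.001, -0.001, 0.293], [0, 0, 0.001]]
```

```bash

python3 -m handwheel '[[[0,0,0.07],[0,0,0]],[[0,0,0.14],[0,0,0]],[[0,0,0.2],[0,0,0]],[[0,0,0.25],[0,0,0]],[[0,0,0.28],[0,0,0]],[[0,0,0.292],[0,0,0]],[[0,0,0.292],[0,0,0]],[[0,0,0.292],[0,0,0]]]' | grep -E 'pos|ft'
python3 -m handwheel '[[[0,0,0],[0,0,0]],[[0,0,0],[0,0,0]],[[0,0,0],[0,0,0]],[[0,0,0],[0,0,0]]]' 0.42 20| grep -E 'ft|wid|for'
python3 - <<'E'
from h import *
H=np.array([.6996,.0]);P=[]
for th in np.r_[np.linspace(.05,.94,19)]:
    P.append((H[0]-.239*np.cos(th),-.239*np.sin(th),.136,90+np.degrees(th)))
plan(*P)
E
```

```text
position: [0.4623, 0.0154, 0.1372]
ft_force: [0.2, -0.6, 0.0]
ft_force: [-0.2, -1.2, 0.8]
grip_width: 0.0357
gripper_force: 0.0
now [0.4619 0.0155 0.1366] yaw -93.75 tilt [-0.01  0.02] q6 81.0 t 38.95 w 0.0357
[[0.002, 0.055, 0.001], [0, 0, -0.037]]
[[0.005, 0.078, 0.001], [0, 0, -0.053]]
[[0.009, 0.102, 0.001], [0, 0, -0.068]]
[[0.015, 0.125, 0.001], [0, 0, -0.084]]
[[0.022, 0.147, 0.001], [0, 0, -0.1]]
[[0.029, 0.169, 0.001], [0, 0, -0.115]]
[[0.038, 0.191, 0.001], [0, 0, -0.131]]
[[0.048, 0.213, 0.001], [0, 0, -0.147]]
[[0.059, 0.234, 0.001], [0, 0, -0.163]]
[[0.071, 0.254, 0.001], [0, 0, -0.178]]
[[0.085, 0.274, 0.001], [0, 0, -0.194]]
[[0.099, 0.293, 0.001], [0, 0, -0.21]]
[[0.113, 0.311, 0.001], [0, 0, -0.226]]
[[0.129, 0.329, 0.001], [0, 0, -0.241]]
[[0.146, 0.345, 0.001], [0, 0, -0.257]]
[[0.163, 0.361, 0.001], [0, 0, -0.273]]
[[0.182, 0.376, 0.001], [0, 0, -0.289]]
[[0.201, 0.39, 0.001], [0, 0, -0.304]]
[[0.22, 0.403, 0.001], [0, 0, -0.32]]
```

```bash

python3 -m handwheel '[[[0.001,0.028,0],[0,0,-0.018]],[[0.002,0.055,0],[0,0,-0.037]],[[0.005,0.078,0],[0,0,-0.053]],[[0.009,0.102,0],[0,0,-0.068]],[[0.015,0.125,0],[0,0,-0.084]],[[0.022,0.147,0],[0,0,-0.1]],[[0.029,0.169,0],[0,0,-0.115]],[[0.038,0.191,0],[0,0,-0.131]],[[0.048,0.213,0],[0,0,-0.147]],[[0.048,0.213,0],[0,0,-0.147]]]' | grep -E 'pos|ft|for'
python3 - <<'E'
from h import *
im,d=save('scene','scene1')
W=world('scene',d)
n,l,s,c=cv2.connectedComponentsWithStats(masks(im)['orange'].astype(np.uint8))
for i in range(1,n):
    if s[i,4]>20: print(c[i].round(0),s[i,4],W[(l==i)&(d>0)].mean(0).round(3))
plan(*[(.6996-.239*np.cos(t),-.239*np.sin(t),.136,90+np.degrees(t)) for t in np.linspace(.49,.94,10)])
E
```

```text
position: [0.4792, -0.0933, 0.1364]
ft_force: [-0.5, -0.1, 0.1]
gripper_force: 0.0
[324.  11.] 67 [-0.405  0.285  0.393]
[372.  32.] 244 [-0.773  0.666  0.17 ]
[244.  40.] 946 [-0.5   -0.036  0.269]
[323.  39.] 70 [-0.43   0.291  0.269]
[143.  48.] 966 [-0.524 -0.446  0.261]
[32. 50.] 35 [-1.87  -1.18  -0.138]
[446.  53.] 27 [-1.867  1.773 -0.399]
[466.  54.] 53 [-1.862  1.946 -0.416]
[51. 56.] 29 [-1.866 -1.083 -0.179]
[70. 57.] 55 [-1.867 -0.973 -0.196]
[426.  56.] 69 [-1.871  1.602 -0.412]
[461.  63.] 23 [-1.848  1.888 -0.483]
[427.  67.] 25 [-1.87   1.627 -0.504]
[68. 75.] 30 [-1.87  -1.019 -0.314]
[38. 79.] 25 [-1.871 -1.205 -0.323]
[106.  86.] 97 [-1.87  -0.809 -0.415]
[45. 91.] 379 [-1.871 -1.183 -0.407]
[92. 98.] 71 [-1.87  -0.914 -0.485]
[136. 109.] 213 [-0.483 -0.518  0.018]
[ 58. 103.] 54 [-1.87  -1.13  -0.499]
[ 11. 105.] 67 [-1.872 -1.413 -0.486]
[460. 216.] 69 [0.554 0.442 0.024]
[267. 225.] 127 [ 0.515 -0.154  0.085]
[248. 248.] 153 [ 0.598 -0.221  0.085]
[317. 249.] 75 [ 0.599 -0.031  0.039]
now [ 0.4789 -0.0925  0.1363] yaw -67.4 tilt [ 0. -0.] q6 42.5 t 40.0 w 0.0359
[[0.003, 0.044, 0.001], [0, 0, -0.03]]
[[0.006, 0.068, 0.001], [0, 0, -0.046]]
[[0.01, 0.092, 0.001], [0, 0, -0.062]]
[[0.015, 0.115, 0.001], [0, 0, -0.078]]
[[0.021, 0.138, 0.001], [0, 0, -0.094]]
[[0.029, 0.161, 0.001], [0, 0, -0.11]]
[[0.038, 0.183, 0.001], [0, 0, -0.126]]
[[0.047, 0.205, 0.001], [0, 0, -0.142]]
[[0.058, 0.226, 0.001], [0, 0, -0.158]]
[[0.07, 0.247, 0.001], [0, 0, -0.174]]
```

```bash
python3 - <<'E'
from h import *
im=cv2.imread('pics/scene1.png');c=im[170:310,200:360];cv2.imwrite('pics/s1c.png',cv2.resize(c,None,fx=5,fy=4.2,interpolation=cv2.INTER_CUBIC)[:600,:800])
d=np.load('pics/scene1_d.npy');W=world('scene',d);m=masks(im[:,:,::-1].copy())['orange'];m[:235]=0;m[265:]=0;m[:,300:]&=True;m[:,:300]=0;m[:,335:]=0
q=W[m];print(q.min(0),q.max(0));i=np.argsort(q[:,2]);print(q[i[::6]].round(3))
E
```

```text
[ 0.57820402 -0.04165809  0.02564708] [ 0.61118282 -0.02111491  0.04693478]
[[ 0.608 -0.029  0.026]
 [ 0.603 -0.036  0.031]
 [ 0.607 -0.028  0.032]
 [ 0.603 -0.039  0.035]
 [ 0.603 -0.033  0.037]
 [ 0.604 -0.036  0.039]
 [ 0.604 -0.025  0.04 ]
 [ 0.588 -0.038  0.041]
 [ 0.596 -0.028  0.041]
 [ 0.585 -0.025  0.042]
 [ 0.591 -0.036  0.043]
 [ 0.59  -0.029  0.044]
 [ 0.594 -0.022  0.046]]
```

View pics/s1c.png

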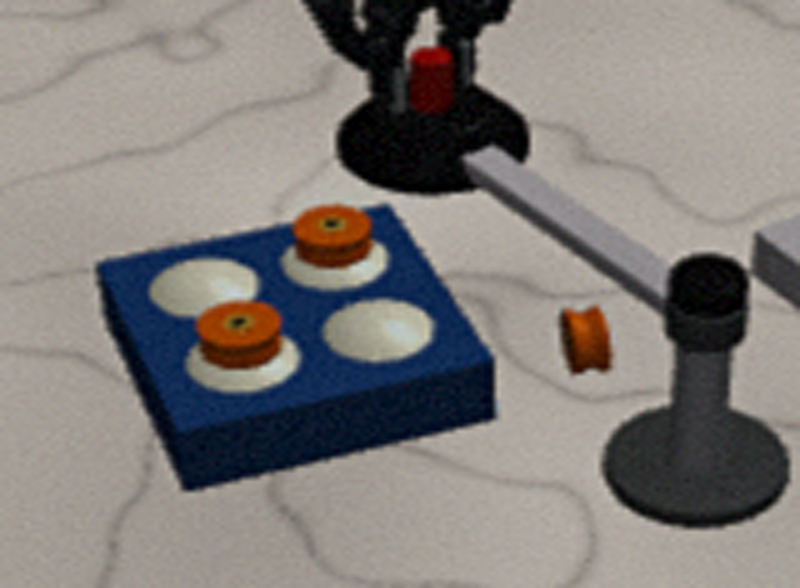

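The scene crop shows the wheel that was on the right-hand dome knocked off. It is standing on its edge on the counter at about (586,340) in the crop, world (0.595, -0.03). The other two wheels are still balanced. I'll swing the lamp back clear, a little towards the mould side to free the access, then re-measure the wheel.

```bash
cat > wh.py <<'E'
from h import *
for n in ('scene','top'):
    im,d=get_image(n);W=world(n,d);m=masks(im)['orange']&(d>0)&(abs(W[...,0]-.58)<.2)&(abs(W[...,1]+.05)<.3)&(W[...,2]<.1)&(W[...,2]>.004)
    k,l,s,c=cv2.connectedComponentsWithStats(m.astype(np.uint8))
    for i in range(1,k):
        if s[i,4]>8:q=W[l==i];print(n,c[i].round(0),s[i,4],q.mean(0).round(3),q.min(0).round(3),q.max(0).round(3))
E
python3 wh.py; python3 - <<'E'
from h import *
plan(*[(.6996-.239*np.cos(t),-.239*np.sin(t),.136,90+np.degrees(t)) for t in np.linspace(.32,-.31,10)])
E
```

```text
scene [267. 225.] 135 [ 0.516 -0.155  0.084] [ 0.489 -0.177  0.066] [ 0.534 -0.135  0.091]
scene [248. 248.] 154 [ 0.598 -0.221  0.085] [ 0.572 -0.244  0.07 ] [ 0.619 -0.201  0.092]
scene [317. 249.] 75 [ 0.599 -0.031  0.039] [ 0.582 -0.041  0.022] [ 0.612 -0.021  0.047]
top [390. 179.] 132 [ 0.592 -0.22   0.085] [ 0.573 -0.24   0.068] [ 0.612 -0.198  0.094]
top [328. 184.] 40 [ 0.586 -0.027  0.041] [ 0.572 -0.034  0.033] [ 0.601 -0.021  0.051]
now [ 0.4786 -0.0919  0.1363] yaw -67.36 tilt [ 0.01 -0.02] q6 42.5 t 40.1 w 0.0358
[[0.002, -0.035, 0.001], [0, 0, 0.024]]
[[0.006, -0.069, 0.001], [0, 0, 0.046]]
[[0.012, -0.102, 0.001], [0, 0, 0.068]]
[[0.02, -0.134, 0.001], [0, 0, 0.091]]
[[0.031, -0.166, 0.001], [0, 0, 0.113]]
[[0.043, -0.197, 0.001], [0, 0, 0.135]]
[[0.058, -0.227, 0.001], [0, 0, 0.158]]
[[0.075, -0.256, 0.001], [0, 0, 0.18]]
[[0.094, -0.283, 0.001], [0, 0, 0.202]]
[[0.115, -0.309, 0.001], [0, 0, 0.224]]
```

```bash

python3 -m handwheel '[[[0.002,-0.035,0],[0,0,0.024]],[[0.006,-0.069,0],[0,0,0.046]],[[0.012,-0.102,0],[0,0,0.068]],[[0.02,-0.134,0],[0,0,0.091]],[[0.031,-0.166,0],[0,0,0.113]],[[0.043,-0.197,0],[0,0,0.135]],[[0.058,-0.227,0],[0,0,0.158]],[[0.075,-0.256,0],[0,0,0.18]],[[0.094,-0.283,0],[0,0,0.202]],[[0.115,-0.309,0],[0,0,0.224]]]' | grep -E 'pos|ft|for'
python3 -m handwheel '[[[0,0,0],[0,0,0]],[[0,0,0],[0,0,0]],[[0,0,-0.05],[0,0,0]],[[0,0,-0.13],[0,0,0]],[[0,0,-0.21],[0,0,0]],[[0,0,-0.27],[0,0,0]],[[0,0,-0.27],[0,0,0]],[[0,0,-0.27],[0,0,0]]]' 0.6 >/dev/null
python3 wh.py; python3 - <<'E'
from h import *
im,d=save('top','top4');W=world('top',d);m=masks(im)['red']&(W[...,2]>.14);m[:,:200]=0;m[:,440:]=0;m[:100]=0;m[250:]=0
print(W[m].mean(0),m.sum());plan((.588,-.028,.27,-90))
E
```

```text
position: [0.4718, 0.0733, 0.1366]
ft_force: [0.2, -2.1, 2.2]
gripper_force: 1.1
scene [267. 225.] 132 [ 0.515 -0.154  0.084] [ 0.489 -0.176  0.07 ] [ 0.535 -0.136  0.092]
scene [248. 248.] 150 [ 0.598 -0.221  0.085] [ 0.572 -0.244  0.068] [ 0.616 -0.201  0.092]
scene [317. 249.] 73 [ 0.599 -0.031  0.039] [ 0.577 -0.041  0.026] [ 0.612 -0.021  0.048]
top [390. 179.] 132 [ 0.592 -0.22   0.086] [ 0.573 -0.24   0.075] [ 0.613 -0.199  0.095]
top [328. 184.] 50 [ 0.584 -0.028  0.04 ] [ 0.57  -0.034  0.03 ] [ 0.601 -0.021  0.049]
top [369. 205.] 137 [ 0.509 -0.153  0.086] [ 0.488 -0.173  0.078] [ 0.529 -0.133  0.095]
[0.46397105 0.07003573 0.19121969] 14
now [0.4717 0.0722 0.2701] yaw -107.62 tilt [ 0.01 -0.15] q6 102.1 t 42.05 w 0.0509
[[0.282, 0.121, 0.0], [0, 0, -0.098]]
```

```bash

python3 -m handwheel '[[[0,0,0.08],[0,0,0]],[[0,0,0.16],[0,0,0]],[[0,0,0.22],[0,0,0]],[[0,0,0.265],[0,0,0]],[[0,0,0.268],[0,0,0]],[[0,0,0.268],[0,0,0]],[[0,0,0.268],[0,0,0]]]' 0.6 | grep -E 'pos|ft|for'
python3 - <<'E'
from h import *
plan(*[(.6996-.239*np.cos(t),-.239*np.sin(t),.136,90+np.degrees(t)) for t in np.linspace(-.36,-.85,9)])
E
```

```text
position: [0.4728, 0.0723, 0.1384]
ft_force: [-0.7, 0.0, -0.6]
gripper_force: 0.0
now [0.4728 0.0723 0.1384] yaw -107.61 tilt [-0.01  0.1 ] q6 102.1 t 42.75 w 0.0513
[[-0.001, -0.024, 0.005], [0, 0, 0.017]]
[[0.001, -0.054, 0.005], [0, 0, 0.036]]
[[0.005, -0.083, 0.005], [0, 0, 0.056]]
[[0.011, -0.111, 0.005], [0, 0, 0.075]]
[[0.019, -0.139, 0.005], [0, 0, 0.095]]
[[0.028, -0.167, 0.005], [0, 0, 0.114]]
[[0.04, -0.194, 0.005], [0, 0, 0.134]]
[[0.052, -0.221, 0.005], [0, 0, 0.153]]
[[0.067, -0.246, 0.005], [0, 0, 0.173]]
```

```bash

python3 -m handwheel '[[[-0.001,-0.024,0],[0,0,0.017]],[[0.001,-0.054,0],[0,0,0.036]],[[0.005,-0.083,0],[0,0,0.056]],[[0.011,-0.111,0],[0,0,0.075]],[[0.019,-0.139,0],[0,0,0.095]],[[0.028,-0.167,0],[0,0,0.114]],[[0.04,-0.194,0],[0,0,0.134]],[[0.052,-0.221,0],[0,0,0.153]],[[0.067,-0.246,0],[0,0,0.173]],[[0.067,-0.246,0],[0,0,0.173]]]' | grep -E 'pos|ft|for'
python3 -m handwheel '[[[0,0,0],[0,0,0]],[[0,0,-0.06],[0,0,0]],[[0,0,-0.15],[0,0,0]],[[0,0,-0.23],[0,0,0]],[[0,0,-0.23],[0,0,0]],[[0,0,-0.23],[0,0,0]]]' 0.6 | grep -E 'ft|wid'
python3 - <<'E'
from h import *
plan((.588,-.028,.22,-90))
E
```

```text
position: [0.5425, 0.1803, 0.1383]
ft_force: [0.1, -0.1, 0.1]
gripper_force: 0.0
ft_force: [-0.2, -0.2, -1.3]
grip_width: 0.0513
now [0.5411 0.1791 0.2532] yaw -138.72 tilt [0.01 0.1 ] q6 145.1 t 44.35 w 0.0513
[[0.373, 0.203, 0.066], [0, 0, -0.271]]
```

```bash

python3 -m handwheel '[[[0.06,0.033,0],[0,0,-0.045]],[[0.12,0.066,0],[0,0,-0.09]],[[0.18,0.1,0],[0,0,-0.135]],[[0.25,0.14,0.03],[0,0,-0.18]],[[0.31,0.17,0.066],[0,0,-0.225]],[[0.373,0.203,0.066],[0,0,-0.271]],[[0.373,0.203,0.066],[0,0,-0.271]],[[0.373,0.203,0.066],[0,0,-0.271]],[[0.373,0.203,0.066],[0,0,-0.271]]]' | grep -E 'pos'
python3 - <<'E'
from h import *
im,d=save('wrist','w23');P=camera_params('wrist');W=world('wrist',d,P);m=masks(im)['orange']&(d>0)&(np.hypot(W[...,0]-.588,W[...,1]+.028)<.06)&(W[...,2]>.003)
q=W[m];print(len(q),q.min(0).round(3),q.max(0).round(3));t=q[q[:,2]>.036];print('top strip',rect(t[:,:2]),t.mean(0).round(4))
for b in blobs(im,m,.022,P,40):print(b[0])
im,d=save('top','top5');W=world('top',d);m=masks(im)['red']&(W[...,2]>.14);m[:,:200]=0;m[:,440:]=0;m[:100]=0;m[250:]=0
print(W[m].mean(0),m.sum());plan()
E
```

```text
position: [0.5875, -0.0268, 0.219]
342 [ 0.573 -0.04   0.023] [ 0.612 -0.021  0.045]
top strip (array([590.7, -30.4]), array([18.7, 33.4]), 89.4) [ 0.5924 -0.0294  0.0402]
[327. 171.]
[0.53330759 0.17288437 0.18986447] 46
now [ 0.5877 -0.0265  0.2194] yaw -89.94 tilt [ 0.01 -0.01] q6 75.8 t 45.35 w 0.0514
```

```bash

python3 -m handwheel '[[[0.006,0.04,0],[0,0,0]],[[0.006,0.081,0],[0,0,0]],[[0.006,0.081,0],[0,0,0]],[[0.006,0.081,0.08],[0,0,0]],[[0.006,0.081,0.16],[0,0,0]],[[0.006,0.081,0.24],[0,0,0]],[[0.006,0.081,0.32],[0,0,0]],[[0.006,0.081,0.4],[0,0,0]],[[0.006,0.081,0.428],[0,0,0]],[[0.006,0.081,0.428],[0,0,0]]]' 0 | grep -E 'pos|ft|wid'
python3 -m handwheel '[[[0,-0.01,0],[0,0,0]],[[0,-0.02,0],[0,0,0]],[[0,-0.03,0],[0,0,0]],[[0,-0.04,0],[0,0,0]],[[0,-0.05,0],[0,0,0]],[[0,-0.06,0],[0,0,0]],[[0,-0.07,0],[0,0,0]],[[0,-0.075,0],[0,0,0]],[[0,-0.075,0],[0,0,0]],[[0,-0.075,0],[0,0,0]]]' | grep -E 'pos|ft|wid'
python3 -m handwheel '[[[0,0,-0.08],[0,0,0]],[[0,0,-0.16],[0,0,0]],[[0,0,-0.24],[0,0,0]],[[0,0,-0.32],[0,0,0]],[[0,0,-0.32],[0,0,0]],[[0,0,-0.32],[0,0,0]]]' 0.64 | grep -E 'pos'
python3 wh.py;python3 - <<'E'
from h import *
im,d=save('wrist','w24');P=camera_params('wrist');W=world('wrist',d,P)
for b in blobs(im,masks(im)['orange'],.02,P):
    z=W[b[2]&(d>0)];print(b[0],b[1],z.min(0).round(3),z.max(0).round(3),np.median(z[:,2]).round(4))
plan()
E
```

```text
position: [0.5898, -0.0666, 0.0034]
ft_force: [-0.2, 0.2, -0.0]
grip_width: 0.0001
position: [0.591, -0.0307, 0.0053]
ft_force: [0.5, -0.3, 0.5]
grip_width: -0.0003
position: [0.5911, -0.0309, 0.1658]
scene [267. 225.] 135 [ 0.516 -0.155  0.085] [ 0.488 -0.176  0.068] [ 0.535 -0.135  0.093]
scene [248. 248.] 152 [ 0.598 -0.221  0.085] [ 0.574 -0.244  0.065] [ 0.617 -0.201  0.094]
scene [328. 251.] 111 [0.594 0.001 0.019] [ 0.568 -0.018  0.004] [0.613 0.018 0.025]
top [390. 179.] 134 [ 0.592 -0.22   0.085] [ 0.572 -0.241  0.074] [ 0.614 -0.198  0.096]
top [368. 205.] 135 [ 0.509 -0.153  0.085] [ 0.488 -0.173  0.076] [ 0.53  -0.132  0.096]
[295. 180.] (array([593.2,   3.2]), array([44.2, 42.2])) [ 0.571 -0.018 -0.001] [0.613 0.024 0.022] 0.0192
[529. 192.] (array([ 578.1, -265.4]), array([71.5, 54. ])) [ 0.574 -0.267  0.053] [ 0.617 -0.199  0.087] 0.0848
[445. 269.] (array([ 477.9, -183.8]), array([68. , 54.2])) [ 0.491 -0.194  0.054] [ 0.604 -0.079  0.237] 0.0848
now [ 0.5904 -0.0307  0.1639] yaw -89.99 tilt [ 0.04 -0.15] q6 75.6 t 48.1 w 0.055
```

```bash
python3 - <<'E'
from h import *
plan((.592,.003,.08,-150))
E
```

```text
now [ 0.5904 -0.0307  0.1639] yaw -89.99 tilt [ 0.04 -0.15] q6 75.6 t 48.1 w 0.055
[[0.003, -0.067, 0.168], [0, 0, 0.333]]
```

```bash

python3 -m handwheel '[[[0.003,-0.03,0],[0,0,0.045]],[[0.003,-0.067,0],[0,0,0.09]],[[0.003,-0.067,0],[0,0,0.135]],[[0.003,-0.067,0],[0,0,0.18]],[[0.003,-0.067,0],[0,0,0.225]],[[0.003,-0.067,0],[0,0,0.27]],[[0.003,-0.067,0.05],[0,0,0.315]],[[0.003,-0.067,0.11],[0,0,0.333]],[[0.003,-0.067,0.168],[0,0,0.333]],[[0.003,-0.067,0.168],[0,0,0.333]]]' 0.64| grep pos
python3 -m handwheel '[[[0,0,0],[0,0,0]],[[0,0,0],[0,0,0]],[[0,0,0],[0,0,0]]]' | grep pos
python3 - <<'E'
from h import *
im,d=save('wrist','w25');P=camera_params('wrist');W=world('wrist',d,P)
for b in blobs(im,masks(im)['orange'],.02,P):
    t=W[b[2]&(d>0)&(abs(W[...,2]-.0195)<.003)]
    if len(t)>50:
        c=(t.min(0)+t.max(0))/2;print(b[0],b[1],c.round(4),np.ptp(t,axis=0).round(4));plan((c[0],c[1],-.0134,-150))
E
```

```text
position: [0.59, 0.0032, 0.0769]
position: [0.5932, 0.0027, 0.0827]
[327. 203.] (array([592.9,   0.8]), array([42.1, 45. ])) [0.5916 0.0031 0.0192] [0.0428 0.0426 0.0054]
now [0.593  0.0027 0.0826] yaw -149.92 tilt [-0.02  0.12] q6 138.8 t 49.45 w 0.0547
[[-0.002, 0.002, 0.192], [0, 0, 0.0]]
```

```bash

python3 -m handwheel '[[[-0.002,0.001,0.06],[0,0,0]],[[-0.002,0.001,0.11],[0,0,0]],[[-0.002,0.001,0.15],[0,0,0]],[[-0.002,0.001,0.17],[0,0,0]],[[-0.002,0.001,0.18],[0,0,0]],[[-0.002,0.001,0.188],[0,0,0]],[[-0.002,0.001,0.19],[0,0,0]],[[-0.002,0.001,0.19],[0,0,0]],[[-0.002,0.001,0.19],[0,0,0]]]' - 45 | grep -E 'pos|ft'
python3 -m handwheel '[[[0,0,0],[0,0,0]],[[0,0,0],[0,0,0]],[[0,0,0],[0,0,0]],[[0,0,0],[0,0,0]],[[0,0,0],[0,0,0]],[[0,0,0],[0,0,0]]]' 0.2 45| grep -E 'pos|ft|wid|for'
python3 -m handwheel '[[[0,0,-0.01],[0,0,0]],[[0,0,-0.04],[0,0,0]],[[0,0,-0.12],[0,0,0]],[[0,0,-0.2],[0,0,0]],[[0,0,-0.28],[0,0,0]],[[0,0,-0.36],[0,0,0]],[[0,0,-0.36],[0,0,0]],[[0,0,-0.36],[0,0,0]]]'| grep -E 'pos|ft|wid|for'
python3 - <<'E'
from h import *
from held import held
held('w26')
plan((.588,-.1465,.165,-83.4),(.588,-.1465,.1,-83.4))
E
```

```text
position: [0.5919, 0.0034, -0.0131]
ft_force: [0.6, -0.0, 0.4]
position: [0.5919, 0.0034, -0.0128]
ft_force: [-1.4, 0.8, 6.4]
grip_width: 0.0421
gripper_force: 45.2
position: [0.5915, 0.0035, 0.1668]
ft_force: [-0.3, -0.2, -0.5]
grip_width: 0.0417
gripper_force: 45.8
top z tool -0.0288 normal [0.214 0.027 0.977] box [ 0.0134 -0.0005 -0.0279] [0.0152 0.042  0.004 ]
blob [333. 239.] [30.8 46.2] tool [ 0.0085  0.0047 -0.0288]
now [0.591  0.0036 0.1656] yaw -149.92 tilt [ 0.02 -0.08] q6 138.8 t 51.8 w 0.0419
[[0.257, 0.156, 0.001], [0, 0, -0.37]]
[[0.257, 0.156, 0.131], [0, 0, -0.37]]
```

View pics/w26.png

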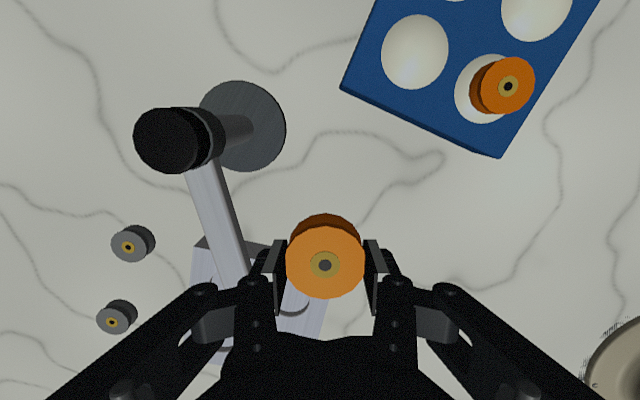

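The held wheel at (325,258) is level and centred between the pads; only the colour mask was off. I'll carry it to the empty dome at (415,50).

```bash
sed -i 's/(H<16)&(S>140)/(H<20)\&(S>110)/' h.py
python3 -m handwheel '[[[0.03,0.02,0],[0,0,-0.045]],[[0.06,0.04,0],[0,0,-0.09]],[[0.1,0.06,0],[0,0,-0.135]],[[0.14,0.08,0],[0,0,-0.18]],[[0.17,0.1,0],[0,0,-0.225]],[[0.2,0.12,0],[0,0,-0.27]],[[0.23,0.14,0],[0,0,-0.315]],[[0.257,0.156,0],[0,0,-0.36]],[[0.257,0.156,0],[0,0,-0.37]],[[0.257,0.156,0],[0,0,-0.37]]]' >/dev/null
python3 -m handwheel '[[[0,0,0.05],[0,0,0]],[[0,0,0.1],[0,0,0]],[[0,0,0.12],[0,0,0]],[[0,0,0.13],[0,0,0]],[[0,0,0.13],[0,0,0]],[[0,0,0.13],[0,0,0]],[[0,0,0.13],[0,0,0]],[[0,0,0.13],[0,0,0]]]' | grep -E 'pos|ft|wid'
python3 - <<'E'
from h import *
from held import held
d,P=held('w27');plan()
print(domes(d,P,[(.585,-.147)]))
im=cv2.imread('pics/w27.png')[:,:,::-1].copy()
W=world('wrist',d,P);a=(W[...,2]>.05)&(W[...,2]<.057)&(d>0)&(abs(W[...,0]-.55)<.12)&(abs(W[...,1]+.187)<.12);q=W[a][:,:2]
print(q.min(0),q.max(0),len(q))
E
```

```text
position: [0.5888, -0.1469, 0.1021]
ft_force: [-0.1, 0.4, 0.3]
grip_width: 0.0418
top z tool -0.0321 normal [ 0.003 -0.001 -1.   ] box [-0.0003  0.0006 -0.0311] [0.0444 0.0421 0.0055]
blob [324. 273.] [79.1 42. ] tool [-0.0107  0.001  -0.0321]
now [ 0.5887 -0.1469  0.1019] yaw -83.32 tilt [-0.02  0.05] q6 58.1 t 53.65 w 0.0422
[(array([ 0.5865, -0.1467, -0.0009]), 1706)]
[ 0.46202592 -0.27894377] [ 0.65005986 -0.09238647] 16596
```

```bash

python3 -m handwheel '[[[-0.002,0,0.03],[0,0,0]],[[-0.002,0,0.06],[0,0,0]],[[-0.002,0,0.08],[0,0,0]],[[-0.002,0,0.09],[0,0,0]],[[-0.002,0,0.094],[0,0,0]],[[-0.002,0,0.094],[0,0,0]],[[-0.002,0,0.094],[0,0,0]],[[-0.002,0,0.094],[0,0,0]]]' | grep -E 'pos|ft'
python3 -m handwheel '[[[0,0,0.001],[0,0,0]],[[0,0,0.001],[0,0,0]],[[0,0,0.001],[0,0,0]],[[0,0,0.001],[0,0,0]]]' | grep -E 'pos|ft'
python3 - <<'E'
from held import *
d,P=held('w28');print(domes(d,P,[(.585,-.147)]));plan()
E
```

```text
position: [0.5877, -0.147, 0.0549]
ft_force: [-0.2, 0.5, -0.0]
position: [0.5875, -0.147, 0.0539]
ft_force: [-0.2, 0.8, -0.5]
top z tool -0.0321 normal [ 0.002 -0.001 -1.   ] box [-0.0001  0.0005 -0.0313] [0.0442 0.0423 0.0063]
blob [325. 256.] [50.8 42. ] tool [ 0.0035  0.0003 -0.0321]
[(array([ 5.857e-01, -1.469e-01, -1.000e-04]), 1126)]
now [ 0.5875 -0.1469  0.0539] yaw -83.32 tilt [-0.  0.] q6 58.1 t 54.9 w 0.0418
```

```bash

python3 -m handwheel '[[[-0.001,0,0.0015],[0,0,0]],[[-0.001,0,0.0015],[0,0,0]],[[-0.001,0,0.0015],[0,0,0]],[[-0.001,0,0.0015],[0,0,0]]]' | grep -E 'pos|ft'
python3 -m handwheel '[[[0,0,0.001],[0,0,0]],[[0,0,0.001],[0,0,0]],[[0,0,0.001],[0,0,0]],[[0,0,0.001],[0,0,0]]]' | grep -E 'pos|ft'
```

```text
position: [0.5871, -0.147, 0.0532]
ft_force: [0.9, 0.5, 0.4]
position: [0.5872, -0.147, 0.0531]
ft_force: [-0.5, 1.0, 6.0]
```

Contact is made. Release, rise and check.

```bash

python3 -m handwheel '[[[0,0,0],[0,0,0]],[[0,0,0],[0,0,0]],[[0,0,0],[0,0,0]],[[0,0,0],[0,0,0]],[[0,0,0],[0,0,0]],[[0,0,0],[0,0,0]]]' 0.64 | grep -E 'pos|ft|for|wid'
python3 held.py w29
python3 -m handwheel '[[[0,0,-0.01],[0,0,0]],[[0,0,-0.04],[0,0,0]],[[0,0,-0.1],[0,0,0]],[[0,0,-0.18],[0,0,0]],[[0,0,-0.26],[0,0,0]],[[0,0,-0.34],[0,0,0]],[[0,0,-0.42],[0,0,0]],[[0,0,-0.42],[0,0,0]],[[0,0,-0.42],[0,0,0]]]' |grep pos
python3 wh.py; python3 - <<'E'
from h import *
im,d=save('top','top6');W=world('top',d);m=masks(im)['red']&(W[...,2]>.14);m[:,:200]=0;m[:,440:]=0;m[:100]=0;m[250:]=0
h=W[m].mean(0);print(h,m.sum());plan((h[0],h[1],.265,90+np.degrees(np.arctan2(-h[1],.6996-h[0]))))
E
```

```text
position: [0.587, -0.147, 0.0525]
ft_force: [-0.6, 0.2, 0.2]
grip_width: 0.0543
gripper_force: 0.0
top z tool -0.0327 normal [ 0.004  0.028 -1.   ] box [-0.0002  0.0011 -0.0317] [0.0441 0.0432 0.0061]
blob [325. 256.] [42.9 50. ] tool [ 0.0033  0.0019 -0.0327]
position: [0.587, -0.147, 0.2633]
scene [267. 225.] 151 [ 0.515 -0.155  0.084] [ 0.49  -0.176  0.062] [ 0.536 -0.132  0.092]
scene [275. 241.] 162 [ 0.59  -0.147  0.085] [ 0.564 -0.169  0.066] [ 0.61  -0.127  0.092]
scene [248. 248.] 179 [ 0.598 -0.221  0.084] [ 0.556 -0.244  0.058] [ 0.619 -0.196  0.091]
top [385. 177.] 37 [ 0.599 -0.206  0.083] [ 0.583 -0.216  0.058] [ 0.618 -0.199  0.094]
[0.54248155 0.18187834 0.18961059] 45
now [ 0.5866 -0.1468  0.2612] yaw -83.32 tilt [ 0.07 -0.14] q6 58.1 t 57.4 w 0.0546
[[-0.011, -0.663, -0.008], [0, 0, 0.31]]
```

All three wheels are on their domes again. Now back to the lamp grip.

```bash

python3 -m handwheel '[[[0,-0.08,-0.01],[0,0,0]],[[0,-0.16,-0.01],[0,0,0.045]],[[0,-0.24,-0.01],[0,0,0.09]],[[0,-0.32,-0.01],[0,0,0.135]],[[-0.01,-0.4,-0.01],[0,0,0.18]],[[-0.011,-0.48,-0.01],[0,0,0.225]],[[-0.011,-0.56,-0.01],[0,0,0.27]],[[-0.011,-0.62,-0.01],[0,0,0.31]],[[-0.011,-0.663,-0.01],[0,0,0.31]],[[-0.011,-0.663,-0.01],[0,0,0.31]]]' 0.64 | grep pos
python3 -m handwheel '[[[0,0,0],[0,0,0]],[[0,0,0.07],[0,0,0]],[[0,0,0.14],[0,0,0]],[[0,0,0.2],[0,0,0]],[[0,0,0.245],[0,0,0]],[[0,0,0.258],[0,0,0]],[[0,0,0.258],[0,0,0]],[[0,0,0.258],[0,0,0]],[[0,0,0.258],[0,0,0]]]' | grep -E 'pos|ft'
python3 -m handwheel '[[[0,0,0],[0,0,0]],[[0,0,0],[0,0,0]],[[0,0,0],[0,0,0]]]' 0.42 20| grep -E 'ft|wid|for'
python3 - <<'E'
from h import *
plan(*[(.6996-.239*np.cos(t),-.239*np.sin(t),.136,90+np.degrees(t)) for t in np.linspace(-.78,.0,10)])
E
```

```text
position: [0.5421, 0.1838, 0.2665]
position: [0.5436, 0.1815, 0.1399]
ft_force: [0.3, 0.1, 1.0]
ft_force: [-0.7, -0.3, -0.4]
grip_width: 0.036
gripper_force: 0.0
now [0.543  0.1817 0.1389] yaw -139.11 tilt [0.   0.03] q6 145.8 t 59.6 w 0.036
[[0.003, 0.038, 0.006], [0, 0, -0.025]]
[[0.008, 0.079, 0.006], [0, 0, -0.052]]
[[0.017, 0.12, 0.006], [0, 0, -0.08]]
[[0.029, 0.159, 0.006], [0, 0, -0.107]]
[[0.044, 0.198, 0.006], [0, 0, -0.135]]
[[0.063, 0.235, 0.006], [0, 0, -0.163]]
[[0.084, 0.27, 0.006], [0, 0, -0.19]]
[[0.109, 0.303, 0.006], [0, 0, -0.218]]
[[0.137, 0.334, 0.006], [0, 0, -0.245]]
[[0.167, 0.362, 0.006], [0, 0, -0.273]]
```

```bash

python3 -m handwheel '[[[0.003,0.038,0.004],[0,0,-0.025]],[[0.008,0.079,0.004],[0,0,-0.052]],[[0.017,0.12,0.004],[0,0,-0.08]],[[0.029,0.159,0.004],[0,0,-0.107]],[[0.044,0.198,0.004],[0,0,-0.135]],[[0.063,0.235,0.004],[0,0,-0.163]],[[0.084,0.27,0.004],[0,0,-0.19]],[[0.109,0.303,0.004],[0,0,-0.218]],[[0.137,0.334,0.004],[0,0,-0.245]],[[0.167,0.362,0.004],[0,0,-0.273]]]' | grep -E 'pos|ft'
python3 -m handwheel '[[[0,0,0],[0,0,0]],[[0,0,0],[0,0,0]],[[0,0,0],[0,0,0]],[[0,0,0],[0,0,0]]]' | grep -E 'pos|ft'
python3 wh.py;python3 - <<'E'
from h import *
plan(*[(.6996-.239*np.cos(t),-.239*np.sin(t),.136,90+np.degrees(t)) for t in np.linspace(.0,.94,21)[1:]])
E
```

```text
position: [0.4603, -0.0003, 0.1368]
ft_force: [1.3, 3.1, 0.4]
position: [0.4608, 0.0007, 0.1366]
ft_force: [-0.1, -1.1, 0.3]
scene [267. 225.] 149 [ 0.515 -0.154  0.084] [ 0.488 -0.176  0.06 ] [ 0.537 -0.131  0.092]
scene [275. 242.] 164 [ 0.59  -0.147  0.084] [ 0.562 -0.168  0.067] [ 0.612 -0.127  0.091]
scene [248. 248.] 172 [ 0.598 -0.221  0.085] [ 0.573 -0.244  0.06 ] [ 0.618 -0.199  0.094]
top [389. 179.] 152 [ 0.592 -0.22   0.085] [ 0.572 -0.244  0.054] [ 0.619 -0.198  0.096]
top [366. 182.] 150 [ 0.584 -0.145  0.085] [ 0.563 -0.169  0.057] [ 0.611 -0.125  0.096]
top [368. 205.] 152 [ 0.509 -0.153  0.085] [ 0.488 -0.174  0.058] [ 0.53  -0.133  0.095]
now [0.4608 0.0006 0.1366] yaw -89.95 tilt [ 0. -0.] q6 75.3 t 61.1 w 0.0361
[[0.0, 0.024, 0.001], [0, 0, -0.015]]
[[0.002, 0.046, 0.001], [0, 0, -0.03]]
[[0.004, 0.068, 0.001], [0, 0, -0.045]]
[[0.008, 0.091, 0.001], [0, 0, -0.06]]
[[0.013, 0.113, 0.001], [0, 0, -0.075]]
[[0.018, 0.134, 0.001], [0, 0, -0.09]]
[[0.025, 0.156, 0.001], [0, 0, -0.104]]
[[0.033, 0.177, 0.001], [0, 0, -0.119]]
[[0.042, 0.197, 0.001], [0, 0, -0.134]]
[[0.051, 0.218, 0.001], [0, 0, -0.149]]
[[0.062, 0.238, 0.001], [0, 0, -0.164]]
[[0.073, 0.257, 0.001], [0, 0, -0.179]]
[[0.086, 0.275, 0.001], [0, 0, -0.194]]
[[0.099, 0.294, 0.001], [0, 0, -0.209]]
[[0.113, 0.311, 0.001], [0, 0, -0.224]]
[[0.128, 0.328, 0.001], [0, 0, -0.239]]
[[0.144, 0.344, 0.001], [0, 0, -0.254]]
[[0.16, 0.359, 0.001], [0, 0, -0.269]]
[[0.178, 0.374, 0.001], [0, 0, -0.284]]
[[0.195, 0.387, 0.001], [0, 0, -0.299]]
```

All three are still balanced. Swinging the lamp towards the stand.

```bash

python3 -m handwheel '[[[0,0.024,0],[0,0,-0.015]],[[0.002,0.046,0],[0,0,-0.03]],[[0.004,0.068,0],[0,0,-0.045]],[[0.008,0.091,0],[0,0,-0.06]],[[0.013,0.113,0],[0,0,-0.075]],[[0.018,0.134,0],[0,0,-0.09]],[[0.025,0.156,0],[0,0,-0.104]],[[0.033,0.177,0],[0,0,-0.119]],[[0.042,0.197,0],[0,0,-0.134]],[[0.051,0.218,0],[0,0,-0.149]]]' | grep -E 'pos|ft'
python3 - <<'E'
from h import *
plan(*[(.6996-.239*np.cos(t),-.239*np.sin(t),.136,90+np.degrees(t)) for t in (.5,.56,.62,.68,.74,.79,.84,.88,.915,.94)])
E
```

```text
position: [0.4863, -0.1086, 0.1365]
ft_force: [-0.0, 2.3, -0.0]
now [ 0.4863 -0.1086  0.1365] yaw -63.04 tilt [ 0.05 -0.05] q6 36.8 t 62.1 w 0.0357
[[0.001, 0.014, 0.001], [0, 0, -0.009]]
[[0.003, 0.042, 0.001], [0, 0, -0.028]]
[[0.006, 0.071, 0.001], [0, 0, -0.048]]
[[0.011, 0.099, 0.001], [0, 0, -0.067]]
[[0.018, 0.127, 0.001], [0, 0, -0.086]]
[[0.025, 0.15, 0.001], [0, 0, -0.102]]
[[0.033, 0.172, 0.001], [0, 0, -0.118]]
[[0.04, 0.19, 0.001], [0, 0, -0.13]]
[[0.047, 0.205, 0.001], [0, 0, -0.141]]
[[0.053, 0.216, 0.001], [0, 0, -0.149]]
```

```bash

python3 -m handwheel '[[[0.001,0.014,0],[0,0,-0.009]],[[0.003,0.042,0],[0,0,-0.028]],[[0.006,0.071,0],[0,0,-0.048]],[[0.011,0.099,0],[0,0,-0.067]],[[0.018,0.127,0],[0,0,-0.086]],[[0.025,0.15,0],[0,0,-0.102]],[[0.033,0.172,0],[0,0,-0.118]],[[0.04,0.19,0],[0,0,-0.13]],[[0.047,0.205,0],[0,0,-0.141]],[[0.053,0.216,0],[0,0,-0.149]]]' | grep -E 'pos|ft'
python3 -m handwheel '[[[0,0,0],[0,0,0]],[[0,0,0],[0,0,0]],[[0,0,0],[0,0,0]],[[0,0,0],[0,0,0]],[[0,0,0],[0,0,0]]]' 0.6 | grep -E 'pos|ft'
python3 -m handwheel '[[[0,0,-0.04],[0,0,0]],[[0,0,-0.1],[0,0,0]],[[0,0,-0.18],[0,0,0]],[[0,0,-0.26],[0,0,0]],[[0.06,-0.06,-0.3],[0,0,0]],[[0.06,-0.14,-0.3],[0,0,0]],[[0.06,-0.22,-0.3],[0,0,0]],[[0.06,-0.3,-0.3],[0,0,0]],[[0.06,-0.36,-0.3],[0,0,0]],[[0.06,-0.36,-0.3],[0,0,0]]]'
python3 wh.py; python3 - <<'E'
from h import *
for n in('top','scene'):
    im,d=save(n,n+'7');W=world(n,d);m=masks(im)['red']&(W[...,2]>.14)&(W[...,2]<.2)&(abs(W[...,0]-.55)<.15)&(abs(W[...,1]+.15)<.2)
    if m.any():print(n,W[m].mean(0),m.sum())
plan()
E
```

```text
position: [0.5588, -0.1933, 0.1363]
ft_force: [-1.2, -0.1, 0.2]
position: [0.5587, -0.1932, 0.1367]
ft_force: [0.5, 0.5, -0.5]
time_s: 64.6
position: [0.4292, -0.0606, 0.2875]
tool_rot: [[0.591, 0.806, 0.001], [0.806, -0.591, -0.0], [0.0, 0.001, -1.0]]
ft_force: [-0.5, -0.2, 0.5]
grip_width: 0.0516
gripper_force: 0.0
scene [275. 241.] 158 [ 0.589 -0.147  0.085] [ 0.565 -0.168  0.066] [ 0.609 -0.127  0.091]
scene [248. 248.] 173 [ 0.599 -0.221  0.085] [ 0.573 -0.243  0.06 ] [ 0.618 -0.199  0.092]
top [393. 175.] 19 [ 0.605 -0.232  0.085] [ 0.593 -0.241  0.077] [ 0.613 -0.218  0.091]
top [361. 183.] 34 [ 0.58  -0.131  0.084] [ 0.568 -0.14   0.068] [ 0.592 -0.125  0.091]
top [ 0.55290294 -0.18758625  0.1886216 ] 47
scene [ 0.56035242 -0.19061786  0.18328816] 56
now [ 0.4322 -0.0631  0.2865] yaw -36.36 tilt [-0.01  0.01] q6 12.5 t 64.8 w 0.0511
```

```bash
python3 - <<'E'
from h import *
im,d=save('wrist','w30');W=world('wrist',d,camera_params('wrist'));m=masks(im)['orange']&(d>0)&(abs(W[...,0]-.55)<.1)&(abs(W[...,1]+.187)<.1)&(W[...,2]<.12)
k,l,s,c=cv2.connectedComponentsWithStats(m.astype(np.uint8))
for i in range(1,k):
    if s[i,4]>15:q=W[l==i];print(c[i].round(0),s[i,4],q.mean(0).round(3),q.min(0).round(3),q.max(0).round(3))
plan((.40,-.19,.29,-36),(.32,-.19,.15,0))
E
```

```text
[450. 149.] 528 [ 0.583 -0.136  0.081] [ 0.565 -0.151  0.053] [ 0.617 -0.126  0.087]
[408. 189.] 698 [ 0.51  -0.15   0.083] [ 0.49  -0.176  0.059] [ 0.535 -0.134  0.118]
now [ 0.4322 -0.0632  0.2864] yaw -36.37 tilt [ 0.   -0.02] q6 12.5 t 64.85 w 0.0512
[[-0.242, 0.099, -0.007], [0, 0, -0.002]]
[[-0.337, -0.03, 0.273], [0, 0, -0.202]]
```

All three wheels are confirmed in place, the lamp is centred over the stand and the arm is clear. Handing in.

```bash
python3 -c "from rig import *; print(close_job())"
```

```text
the job is handed in; nothing more can be done
None
```

I handed the job in at about 65 s: all three orange wheels are balanced on their own domes and the lamp head is about 2 mm from the middle of the curing stand. One wheel was knocked off partway, so I put it back before the final swing. The hand-in returned no verdict.

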